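# Stir the bead tumbler and fit its battery

### The arm

A 7-joint arm with a two-finger parallel gripper is mounted at the origin on the work surface. World frame = base frame: x ahead of the robot, y to its left, z up, the work surface at z = 0. Lengths are in m, angles in rad, forces in N, time in s.
With the tool pointing down it reaches from about 0.4 to 0.875 m from the base axis. Payload 6.5 kg.
Tool frame: the origin (TCP) lies midway between the tips of the shut fingers; the grasp point (between the pads) lies 19 mm behind it; z points along the fingers, x is the direction in which the jaws open and shut, and the axes are right-handed (so a half turn about z gives the same grasp; the last joint's range is limited). The gripper opens to 88 mm and grips with 3 to 60 N. Pads are 18 mm wide; open, the fingers measure 123 mm over their backs; the gripper's body (75 mm by 187 mm) begins 45 mm behind the grasp point.
Start: joints at [-1.201, 0.536, -0.004, 1.538, 0.003, 1.067, -0.071], TCP at [0.274, 0.589, 0.239] pointing down, gripper open.
Joint ranges: [-2.7, 2.7], [-0.37, 2.16], [-1.27, 1.26], [0.24, 2.4], [-1.31, 4.45], [0.19, 1.91], [-2.76, 2.76]. Speed limits (rad/s): [2.39, 2.39, 3.14, 3.14, 3.14, 3.14, 3.14].

### API

Orientations are given as a 3x3 rotation matrix whose columns are the frame's x, y, z axes.
In Python, from rig import env gives the robot as it stands. The module is installed in compiled form; this text tells all that it offers.
- The arm moves only by the tool servo_tool, never from a script. Its argument "steps" is one flat list of numbers, 7 for each row, row after row: the shift along the tool's x, y, z scaled (see below), then the turn, a rotation vector about the tool's x, y, z scaled (see below), then the opening, from -1 (shut) to 1 (fully open), so that 0 is half open. In form: [x, y, z, rx, ry, rz, claw, x, y, z, rx, ry, rz, claw, ...]. A call has 1 to 20 rows; each row shifts and turns the pose as measured when the row begins, along the tool's axes as they then stand; what a row does not reach is not made up. The controller multiplies each number of a shift by 0.5 m and each number of a turn by 30 degrees. A row lasts 1/12 s, in which the tool goes at most 41.7 mm and 7.16 degrees, less where a joint would pass 70% of its speed; a pose out of reach is approached as far as the arm can. A call with a number of a shift or a turn outside -1 to 1 is refused whole. A call with a gripper value outside its range is refused whole. The fingers move at their own pace and stop on an object; "force" is the grip in N (left out, the last holds). Time passes only in rows, so rows that do not move let the fingers close. It gives the time, the measured TCP pose, the force and the opening at its end, in the units of the state.
- env.get_state(): the state, without advancing time (a new reading comes with each control period).
- env.capture(name): name is "scene" or "top"; returns a dict with "frame" (420x560x3 uint8, blue, green, red), "intrinsics" (3x3 intrinsics, pixels), "eye" and "attitude" of the camera in the world. Camera axes: x right, y up, looking along -z (the intrinsics and any distortion apply to the point x, -y, -z); pixel columns grow to the right and rows downward; lengths in m; the calibration is good to about 2 mm. A picture is of the moment at which its call begins. There is no depth.
- env.hand_in(): hands the job in, once; it reports no verdict.
Trained networks look in a picture, given as the dict that the camera call returned (one of the last four; its "shot" number tells which), for a name from the list of things; names that differ only in an ending like _2 or _b are one class to them, and where a whole thing is asked for, a point or a joint stands for the part that bears it (a point fixed in the world has none). Each returns a list of dicts, best first, with "conf" (0 to 1); they miss things now and then, are a little off and sometimes report something else, mostly with a low value. They report only what shows in the picture. A call takes as long as a camera call. They do not tell look-alikes from the thing itself.
- env.trace(picture, target): "region" (420x560 bool, what is visible of it) and "box" ([left, top, right, bottom] in pixels, round what is visible of it).
The state is a dict: "clock": time; "joints": joint angles; "qd": joint speeds; "joint_efforts": joint torques, N m; "tcp_pos": TCP position; "tcp_rot": TCP orientation; "ft_force": force on the tool from outside, world axes, zero at the start; "wrist_torque": the same for the moment, N m; "finger_gap": opening from 0.0 (shut) to 1.0 (fully open).
Only numpy, scipy, OpenCV 4.12 (cv2) and the standard library are available. Lean on these libraries where they do the work, as an engineer would, in place of code of your own. Each camera call takes 0.05 s, during which the arm holds its last target. There are 200 camera calls.

### The job

Get the bead tumbler ready to run: take the wooden stick from the terracotta pot and, with it, stir the beads clockwise (seen from above) round the grey bowl until the dark bead has gone once all the way round and lies in front of the orange chute again. Put the stick back in its pot and let go of it, and only then push the green battery fully home along its rail until the orange catch springs out behind it. Touch the beads with the stick only, keep them all in the bowl, and leave the other things on the bench as they stand.

Things in the scene. Friction and masses are not known exactly. Their poses are not given: they have to be found in the camera images.
- base: Blue tumbler base, fixed; place and yaw vary. Slab 30 mm thick, x -100 to +120, y -225 to +90 mm in its frame; origin on the bench under the bowl's axis. Battery rail on top along its x axis at y -170 mm: two lipped aluminium guides 18 mm tall, x -100 to +55 mm, 83 mm apart outside; a black end stop 55 mm tall closes it, face at x -83.5 mm.
- bowl: Grey ring-shaped bowl, fixed on the base, turned any way. Origin: centre of its underside, 30 mm above the bench. Outer radius 75 mm, wall 7 mm; rim 62, flat floor 6 mm above origin. Hub of radius 28 mm, 46 mm high (wing nut to 54 mm) leaves a channel from radius 28 to 68 mm. Orange chute 44 mm wide on its +x side, outside the wall to radius 97 mm, up to 63 mm high.
- chute (a point): Point on the bowl's floor, in mid channel (49 mm along the bowl's +x axis) in front of the chute, where the dark bead must end.
- dark_bead: Black glazed ball bead, 28 mm in diameter, 30 g, slippery, with a white hole mark; loose on the channel's floor; it starts in front of the chute. Origin at its centre; its own axes mean nothing.
- bead1: White glazed ball bead, 28 mm in diameter, like the dark one, loose in the channel. Origin at its centre.
- bead2: White bead, as bead1.
- bead3: White bead, as bead1.
- bead4: White bead, as bead1.
- stick: Wooden stick, 200 mm long, about 80 g, upright in the terracotta pot. Origin: centre of its lower end, z along it to its top. Lower 60 mm: round foot 22 mm across; above it a square handle 14 by 14 mm, faces along its x and y (yaw varies), top 30 mm red. The foot cannot pass beside a bead in the channel, so it drives them all before it.
- stick_grip (a point): Grip point on the stick's axis, 165 mm above its lower end.
- stick_pot: Open terracotta pot, loose, 450 g: mouth 60 mm across outside, walls 4 mm, 100 mm tall, inner floor about 5 mm above the origin (centre of its underside). The stick stands in it with play and may lean in it afterwards. It stands at one of three places, swapped with the brush pot and glaze bottle.
- battery: Battery, 100 mm long (x), 60 mm tall: black foot 64 mm wide, 12 mm tall, green body 48 mm wide. Loose, about 450 g, already engaged in the rail, axes as the base's. Origin: centre of its underside, 30 mm above the bench; slides to the base's -x. Fully home its origin is at x -33 mm in the base's frame; it starts 43 to 67 mm short.
- battery_rear (a point): Centre of the battery's rear (+x) face, the face to push, 30 mm above its underside (60 mm above the bench).
- latch (a joint): Orange spring catch beside the rail, at x = +25 mm, y = -213 mm in the base's frame: 0 m pushed in (it then rubs along the battery's foot), 0.006 m sprung out behind the battery. About 4 to 8 N moves the battery.
- brush_pot: Bystander: blue pot 60 mm in diameter, 100 mm tall, with brushes standing up to 250 mm. Origin at the centre of its underside.
- glaze_bottle: Bystander: tall blue glaze jar, 64 mm in diameter, 165 mm tall. Origin at the centre of its underside.
- jar_teal: Bystander: small green jar, 44 mm in diameter, 60 mm tall; origin at the centre of its underside.
- jar_pink: Bystander: small pink jar, 44 mm in diameter, 60 mm tall; origin at the centre of its underside.
- mug: Bystander: white mug, 80 mm in diameter, 90 mm tall; origin at the centre of its underside.
- cup: Bystander: white cup standing upside down, a cone 76 mm wide below, 54 mm above, 100 mm tall; origin at the centre of its underside.
There are look-alikes about, which are no part of the job. There is more than one size of the stick; the job needs the largest.

How it is judged:
On the way, in this order (a step that is already met when the one before it is completed fails the run):
1. the stick's foot is down in the bowl, within 30 mm of the bowl's underside (z of stick in the frame of bowl below 0.03 m and horizontal distance between stick and bowl below 0.07 m), for 0.05 s.
2. with the stick in the bowl, the dark bead has gone a first quarter clockwise (30 mm or more to the bowl's -y side) (all of step 1 and y of dark_bead in the frame of bowl below -0.03 m).
3. with the stick in the bowl, the dark bead has come to the side opposite the chute (30 mm or more) (all of step 1 and x of dark_bead in the frame of bowl below -0.03 m).
4. with the stick in the bowl, the dark bead has come to the third quarter (30 mm or more to the bowl's +y side) (all of step 1 and y of dark_bead in the frame of bowl above 0.03 m).
5. the dark bead is back in front of the chute, within 25 mm to either side (x of dark_bead in the frame of bowl above 0.03 m and y of dark_bead in the frame of bowl between -0.025 and 0.025 m).
6. the stick stands in its pot again, let go (horizontal distance between stick and stick_pot below 0.03 m and z of stick in the frame of stick_pot below 0.03 m and angle between stick's own z axis and vertical below 0.5 rad and contact force between the fingers and stick below 0.1 N), for 0.2 s.
7. the battery is home, with the catch sprung out behind it (x of battery in the frame of base below -0.0295 m and value of joint latch above 0.004 m), for 0.2 s.
At the end, for the whole second after the job is handed in: The dark bead lies in front of the chute (within 25 mm to either side), all five beads are in the bowl, the stick stands or leans in its upright pot with its foot on the pot's floor and is let go, the battery is home within 3.5 mm with the catch out more than 4 mm, and all is at rest (all of step 5 and all of step 6 and all of step 7 and horizontal distance between each of dark_bead, bead1, bead2, bead3, bead4 and bowl below 0.07 m and z of each of dark_bead, bead1, bead2, bead3, bead4 in the frame of bowl below 0.045 m and angle between stick_pot's own z axis and vertical below 0.15 rad and linear speed of each of stick, battery, dark_bead below 0.02 m/s); the robot touches nothing.
It fails at once if the robot touches a bead itself (contact force between any of the fingers, the arm and dark_bead above 0.3 N or contact force between any of the fingers, the arm and bead1 above 0.3 N or contact force between any of the fingers, the arm and bead2 above 0.3 N or contact force between any of the fingers, the arm and bead3 above 0.3 N or contact force between any of the fingers, the arm and bead4 above 0.3 N).
It fails at once if a bystander is moved by more than 30 mm or tipped (distance of any of brush_pot, glaze_bottle, jar_teal, jar_pink, mug, cup from where it was at the start of the episode above 0.03 m or angle between any of brush_pot, glaze_bottle, jar_teal, jar_pink, mug, cup's own z axis and vertical above 0.3 rad).
It fails at once if the stick's pot is moved by more than 40 mm or tipped (distance of stick_pot from where it was at the start of the episode above 0.04 m or angle between stick_pot's own z axis and vertical above 0.4 rad).
It also fails if it takes over 72 s, if anything falls off the work surface, if the arm or the gripper's body presses on something with over 40 N, if the wrist force passes 120 N, or if a joint passes its speed limit or range.

## Working session

There is one attempt and no reset: what is moved stays moved. The work goes in short steps, Python scripts to look and compute and a tool call to move; the robot and the scene stay as the last step left them, time stands still between calls to the robot, and variables do not carry over. Pictures are saved under pics/ and viewed, about 8 in all and at most 12, crops included, and the job is handed in when it is done.

Besides the shell and the picture viewer there is one more tool, called in YAML: its name, and indented under it one key for each argument. servo_tool: Moves the arm, as the interface text tells. Its arguments: {"type":"object","properties":{"steps":{"type":"array"},"force":{"type":"number"}},"required":["steps"]}

```bash
mkdir -p pics; cat > h.py <<'E'
import numpy as np, cv2
from rig import env
def proj(c,P):
    P=np.atleast_2d(P); p=(P-np.array(c["eye"]))@np.array(c["attitude"])
    q=np.stack([p[:,0],-p[:,1],-p[:,2]],1)@np.array(c["intrinsics"]).T
    return q[:,:2]/q[:,2:]
def ray(c,uv,z):
    uv=np.atleast_2d(uv).astype(float); K=np.array(c["intrinsics"])
    d=np.c_[uv,np.ones(len(uv))]@np.linalg.inv(K).T
    d=d*[1,-1,-1]@np.array(c["attitude"]).T; e=np.array(c["eye"])
    return e+d*((z-e[2])/d[:,2])[:,None]
def cen(r): 
    y,x=np.nonzero(r); return np.array([x.mean(),y.mean()])
E
python3 - <<'E'
from h import *
cs={n:env.capture(n) for n in("top","scene")}
for n,c in cs.items():
    cv2.imwrite(f"pics/{n}0.png",cv2.resize(c["frame"],(800,600)))
    print(n,{k:np.round(v,3).tolist() if k!="frame" and not isinstance(v,str) else '' for k,v in c.items()})
    for t in ["base","bowl","dark_bead","bead1","stick","stick_pot","battery","latch","brush_pot","glaze_bottle","jar_teal","jar_pink","mug","cup"]:
        for d in env.trace(c,t): print(t,round(d["conf"],2),np.round(d["box"]).tolist(),np.round(cen(d["region"]),1))
print(env.get_state())
E
```

```text
top {'frame': '', 'intrinsics': [[421.802, 0.0, 273.409], [0.0, 421.802, 205.764], [0.0, 0.0, 1.0]], 'eye': [0.346, -0.063, 1.031], 'attitude': [[0.048, 0.976, -0.211], [-0.999, 0.048, -0.004], [0.006, 0.211, 0.978]], 'shot': 1}
base 0.56 [193.0, 149.0, 335.0, 259.0] [270.9 204.8]
base 0.47 [62.0, 207.0, 135.0, 250.0] [107.4 231. ]
bowl 0.64 [200.0, 174.0, 270.0, 249.0] [233.2 209. ]
dark_bead 0.64 [284.0, 161.0, 320.0, 207.0] [302.  183.1]
dark_bead 0.44 [220.0, 221.0, 234.0, 234.0] [226.5 226.5]
bead1 0.62 [246.0, 190.0, 251.0, 200.0] [249.  194.5]
bead1 0.44 [250.0, 206.0, 256.0, 215.0] [252.6 211.4]
stick 0.67 [391.0, 261.0, 413.0, 268.0] [400. 264.]
stick 0.64 [405.0, 214.0, 439.0, 236.0] [421.6 224.3]
stick 0.54 [212.0, 199.0, 225.0, 209.0] [216.1 200.4]
stick_pot 0.65 [395.0, 214.0, 427.0, 242.0] [408.7 229.8]
stick_pot 0.44 [222.0, 220.0, 232.0, 230.0] [226.8 226.8]
battery 0.92 [282.0, 159.0, 319.0, 210.0] [301.8 183.1]
brush_pot 0.62 [63.0, 206.0, 136.0, 250.0] [107.2 230.6]
glaze_bottle 0.66 [108.0, 153.0, 158.0, 199.0] [134.1 177.1]
jar_teal 0.65 [190.0, 110.0, 211.0, 133
[... 1617 characters left out ...]
    1.06731111, -0.07119623]), 'qd': array([ 0.0009848 , -0.00033964, -0.00024907,  0.00107161, -0.00149789,
       -0.001839  ,  0.00145442]), 'joint_efforts': array([ 5.88387229e-05, -5.70890379e+01,  9.90139246e-01, -2.51916736e+01,
       -5.62572107e-02,  1.08629867e-02,  1.35438532e-05]), 'tcp_pos': array([0.27434736, 0.58925898, 0.23871181]), 'tcp_rot': array([[ 4.22054250e-01,  9.06570577e-01,  2.70687900e-06],
       [ 9.06570577e-01, -4.22054249e-01, -1.50069713e-05],
       [-1.24624288e-05,  8.78773285e-06, -1.00000000e+00]]), 'ft_force': array([ 0.48249085, -0.36639762,  0.01343054]), 'wrist_torque': array([ 0.00903507,  0.01831969, -0.03994176]), 'finger_gap': 0.99808104395389}
```

View pics/top0.png

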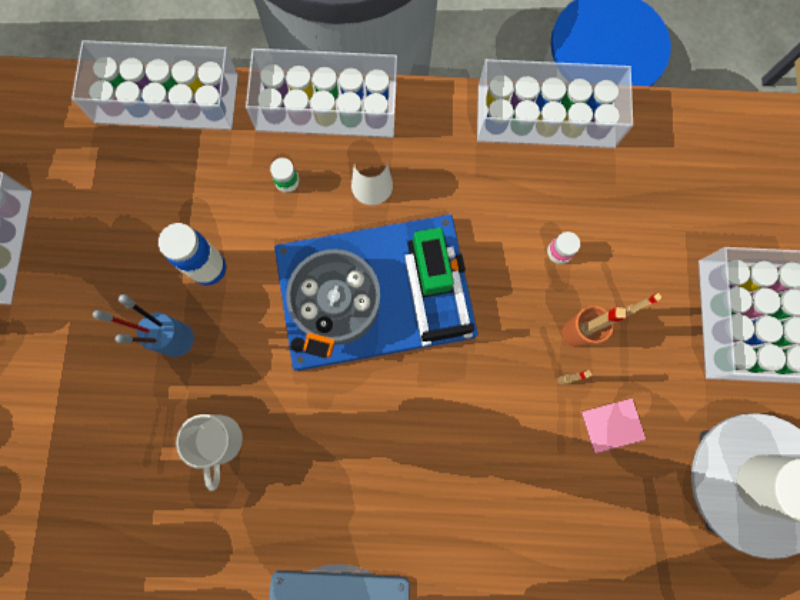

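View pics/scene0.png

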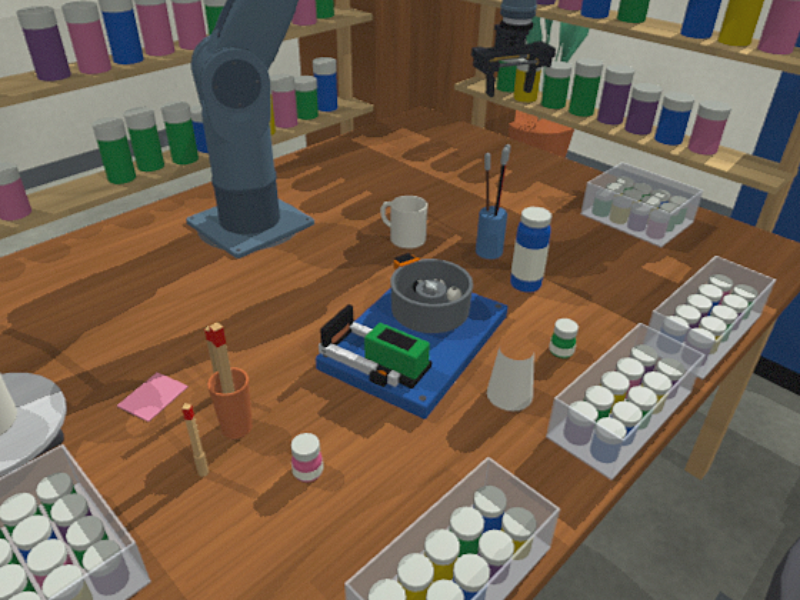

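```bash
python3 - <<'E'
import cv2,numpy as np
from h import *
t=env.capture("top");s=env.capture("scene")
np.save("c0.npy",[t,s],allow_pickle=True)
a=cv2.resize(t["frame"][195:275,375:475],(400,320),interpolation=cv2.INTER_CUBIC)
b=cv2.resize(s["frame"][220:340,120:220],(400,480),interpolation=cv2.INTER_CUBIC)
d=cv2.resize(t["frame"][145:265,190:340],(400,320),interpolation=cv2.INTER_CUBIC)
im=np.zeros((600,800,3),np.uint8); im[:320,:400]=a[:320]; im[:480,400:]=b; im[320:600,:400]=cv2.resize(d,(350,280)).copy() if 0 else np.pad(cv2.resize(d,(350,280)),((0,0),(0,50),(0,0)))
cv2.imwrite("pics/crop1.png",im)
E
```

```text
(no output)
```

View pics/crop1.png

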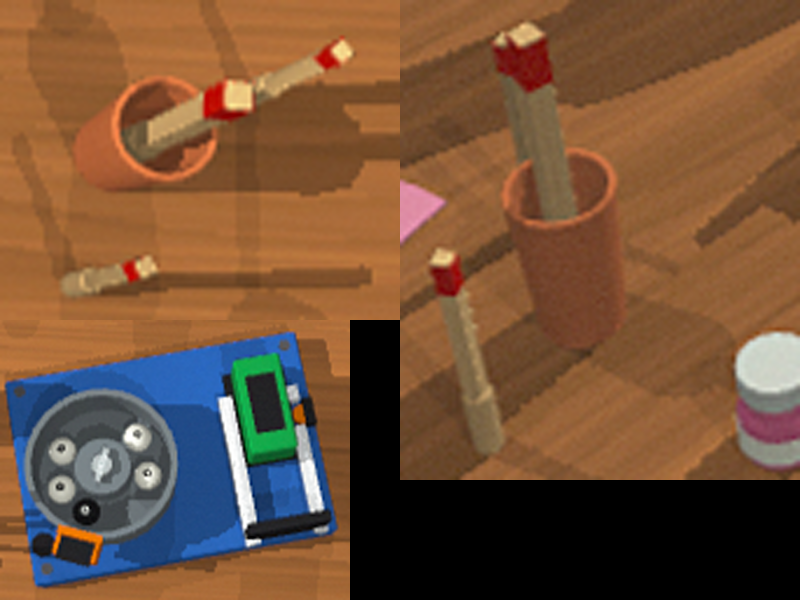

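```bash
cat > m.py <<'E'
from h import *
from scipy.optimize import minimize, least_squares
t,s=np.load("c0.npy",allow_pickle=True)
def tri(ut,us):
    f=lambda P: np.r_[proj(t,P)[0]-ut,proj(s,P)[0]-us]
    r=least_squares(f,[.5,-.1,.1]); return r.x,np.abs(r.fun).max()
if __name__=="__main__":
    hsv=cv2.cvtColor(t["frame"],cv2.COLOR_BGR2HSV)
    m=((hsv[...,0]>102)&(hsv[...,0]<122)&(hsv[...,1]>150)).astype(np.uint8)
    m[:140]=0;m[270:]=0;m[:,:188]=0;m[:,345:]=0
    hull=cv2.convexHull(cv2.findNonZero(cv2.morphologyEx(m,cv2.MORPH_OPEN,np.ones((3,3)))))
    S=8
    def mask(pts):
        im=np.zeros((130*S,170*S),np.uint8); cv2.fillConvexPoly(im,np.int32(np.round((pts-[180,140])*S)),1); return im
    A=mask(hull[:,0,:].astype(float)); A=cv2.dilate(A,np.ones((S,S)))
    def box(p):
        c,sn=np.cos(p[2]),np.sin(p[2])
        B=np.array([[x,y,z] for x in(-.1,.12) for y in(-.225,.09) for z in(0,.03)])
        W=B@np.array([[c,sn,0],[-sn,c,0],[0,0,1]])+[p[0],p[1],0]
        return cv2.convexHull(np.float32(proj(t,W)))[:,0,:]
    def cost(p): 
        B=mask(box(p)); return 1-(A&B).sum()/(A|B).sum()
    c0=ray(t,[[233,209]],.09)[0]
    r=minimize(cost,[c0[0],c0[1],.14],method="Nelder-Mead",options=dict(initial_simplex=[[c0[0],c0[1],.14],[c0[0]+.02,c0[1],.14],[c0[0],c0[1]+.02,.14],[c0[0],c0[1],.24]]))
    print("base",r.x,r.fun)
    p=r.x
    R=lambda x,y,z:np.r_[p[0]+np.cos(p[2])*x-np.sin(p[2])*y,p[1]+np.sin(p[2])*x+np.cos(p[2])*y,z]
    # dark bead etc. by hough-ish
    o=((hsv[...,0]>5)&(hsv[...,0]<20)&(hsv[...,1]>220)&(hsv[...,2]>150)).astype(np.uint8)
    n,l,st,ce=cv2.connectedComponentsWithStats(o)
    for i in range(1,n):
        if st[i,4]>8 and 190<ce[i][0]<340 and 145<ce[i][1]<265: print("orange",st[i],ce[i],ray(t,ce[i],.09)[0])
    for nm,uv in dict(dark=(226.5,226.5),w1=(216,217),w2=(216,201),w3=(248,195),w4=(253,211)).items():
        P=ray(t,uv,.050)[0]; d=P[:2]-p[:2]; print(nm,P,np.hypot(*d),np.degrees(np.arctan2(d[1],d[0])))
    print("top",tri([434.3,219.2],[151.7,228.8]))
    print("smalltop",tri([460.5,207.5],[145.7,230]))
    print("small2top",tri([411.5,261.3],[131.3,283.8]))
    print("potrim",ray(t,[416.2,227],.1))
    print("rim2",ray(s,[(560-400)/4+120,187/4+220],.1))
    im=t["frame"].copy(); im=cv2.resize(im[140:270,180:350],None,fx=4,fy=4,interpolation=cv2.INTER_CUBIC)
    D=lambda W,col:[cv2.circle(im,tuple(np.int32((q-[180,140]+.5)*4)),2,col,-1) for q in proj(t,W)]
    th=np.linspace(0,6.28,60)
    D(np.array([R(.075*np.cos(a),.075*np.sin(a),.092) for a in th]),(0,0,255))
    D(np.array([R(.028*np.cos(a),.028*np.sin(a),.076) for a in th]),(0,255,255))
    D(np.array([R(x,y,.03) for x in(-.1,.12) for y in(-.225,.09)]),(255,255,255))
    D(np.array([R(-.0835,y,.085) for y in(-.2,-.17,-.14)]),(255,0,255))
    D(np.array([R(x,y,.048) for x in(-.1,.055) for y in(-.2115,-.1285)]),(0,255,0))
    cv2.imwrite("pics/ov.png",im)
E
python3 m.py
```

```text
base [0.54297914 0.03360451 0.2312414 ] 0.01200482603380093
orange [316 182   5   7  26] [317.88461538 185.        ] [ 0.60237744 -0.15870019  0.09      ]
orange [213 233  21  16  94] [223.64893617 238.63829787] [0.46751831 0.04919189 0.09      ]
dark [0.50167601 0.04934898 0.05      ] 0.04420222878120459 159.1334889845587
w1 [0.52311937 0.07573428 0.05      ] 0.04657604584382468 115.23895848641406
w2 [0.56177914 0.07871286 0.05      ] 0.04886925123959276 67.37487334026186
w3 [0.58024195 0.00351455 0.05      ] 0.047894912849412725 -38.921096497581765
w4 [ 0.54188163 -0.01069778  0.05      ] 0.04431588480665687 -91.4191001034709
top (array([ 0.51293168, -0.38071733,  0.20316296]), np.float64(0.4285533484768962))
smalltop (array([ 0.53705551, -0.41317028,  0.23401916]), np.float64(4.938304925514103))
small2top (array([ 0.43878807, -0.40722329,  0.01087258]), np.float64(4.92513012484082))
potrim [[ 0.5134851  -0.38004822  0.1       ]]
rim2 [[ 0.51521001 -0.37897278  0.1       ]]
```

View pics/ov.png

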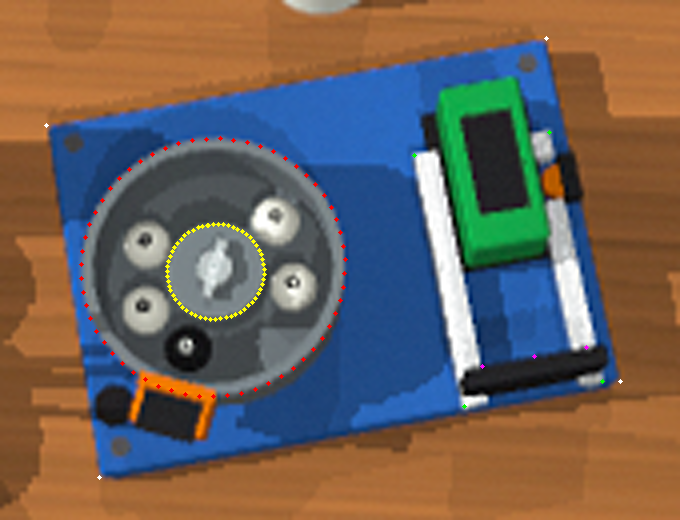

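```bash
python3 - <<'E'
from m import *
print("small1top",tri([460.5,207.5],[131.3,283.8]))
print("small2top",tri([411.5,261.3],[145.7,230]))
print(ray(s,[[(488-400)/4+120,443/4+220]],0.0))
print(ray(t,[[393.75,265.7]],0.0))
# stick handle edges yaw: top face corners
S=np.array(env.get_state()["tcp_rot"]);
hsv=cv2.cvtColor(t["frame"],cv2.COLOR_BGR2HSV)
m=((hsv[...,0]<30)&(hsv[...,1]<120)&(hsv[...,2]>180)).astype(np.uint8)
print(m[210:226,424:442])
for y in range(212,228): print(' '.join('%3d/%3d'%(a[0],a[2]) for a in t["frame"][y,424:441]))
E
```

```text
small1top (array([ 0.55448288, -0.46286933,  0.13930185]), np.float64(0.40089059552619233))
small2top (array([ 0.43273306, -0.35553509,  0.13794633]), np.float64(0.03138845932878098))
[[ 0.55328876 -0.46402395  0.        ]]
[[ 0.43346394 -0.35738291  0.        ]]
[[0 0 0 0 0 0 0 0 0 0 0 0 0 0 0 0 0 0]
 [0 0 0 0 0 0 0 0 0 0 0 0 0 0 0 0 0 0]
 [0 0 0 0 0 0 0 0 0 0 0 0 0 0 0 0 0 0]
 [0 0 0 0 0 0 0 0 0 0 0 0 0 0 0 0 0 0]
 [0 0 0 0 0 0 0 0 0 0 0 0 0 0 0 0 0 0]
 [0 0 0 0 0 0 0 0 0 0 0 0 0 0 0 0 0 0]
 [0 0 0 0 0 0 0 0 1 0 1 1 0 0 0 0 1 0]
 [0 0 0 0 0 0 0 0 1 1 1 1 1 1 0 0 0 0]
 [0 0 0 0 0 0 0 0 1 1 1 1 1 1 0 0 0 0]
 [0 1 0 0 0 0 0 0 1 1 1 1 1 1 0 0 0 0]
 [1 0 0 0 0 0 0 0 1 1 1 1 1 1 0 0 0 0]
 [0 0 0 0 0 0 0 0 1 1 1 1 1 1 0 0 0 0]
 [0 0 0 0 0 0 0 0 0 0 0 0 0 0 0 0 0 0]
 [0 0 0 0 0 0 0 0 0 0 0 0 0 0 0 0 0 0]
 [0 0 0 0 0 0 0 0 0 0 0 0 0 0 0 0 0 0]
 [0 0 0 0 0 0 0 0 0 0 0 0 0 0 0 0 0 0]]
 58/178  58/179  59/177  58/176  58/176  58/176  59/171  50/151  52/153  52/154  52/153  53/153  52/158  60/177  55/174  56/175  57/175
 58/177  58/176  58/176  59/177  59/177  60/178  57/176  50/152  50/154  52
[... 1264 characters left out ...]
/139  32/100  37/116
104/197  82/197   0/191   2/170   4/150   7/141   6/134   5/133   0/132   0/140   0/129   1/129  24/138  40/117  35/114  37/107  39/118
104/199  86/174  31/149  36/143  23/136  21/137   7/137   1/137  12/136  13/130  22/124  29/110  35/106  37/103  39/106  38/107  41/119
 77/150  71/134  63/127  70/141  66/138  69/140  51/129  52/130  26/125  35/117  37/109  38/104  37/104  36/104  37/105  37/104  40/117
 70/137  73/137  74/138  76/142  68/151  61/133  42/119  46/121  41/122  40/119  38/108  35/107  37/108  37/108  37/108  36/116  40/119
 74/142  73/139  59/125  45/114  52/167  44/140  39/118  43/120  41/120  44/123  39/112  38/111  39/110  38/110  40/111  42/124  44/125
```

```bash
cat >> h.py <<'E'
def yaw(R): return np.arctan2(R[1,0],R[0,0])
def plan(wps,claw,start=None,nd=3):
    """wps: (x,y,z,yawdeg,nrows); simulates ideal following with rounding; corrects tilt in first row"""
    st=env.get_state(); p=np.array(st["tcp_pos"]); R=np.array(st["tcp_rot"]); out=[]
    from scipy.spatial.transform import Rotation as Ro
    if start is not None: p=np.array(start[:3])
    for x,y,z,yd,n in wps:
        a=np.radians(yd); T=np.array([[np.cos(a),np.sin(a),0],[np.sin(a),-np.cos(a),0],[0,0,-1.]])
        for k in range(n,0,-1):
            d=R.T@((np.array([x,y,z])-p)/k)/.5
            w=Ro.from_matrix(R.T@T).as_rotvec()/k/np.radians(30)
            d,w=np.round(d,nd),np.round(w,nd)
            d,w=np.where(d==0,0,d),np.where(w==0,0,w)
            out.append([*d,*w,claw]); p=p+R@d*.5; R=R@Ro.from_rotvec(w*np.radians(30)).as_matrix()
    for r in out: print(','.join('%g'%v for v in r)+',')
    print(len(out),"rows; end",p.round(4),np.degrees(yaw(R)).round(1))
def say():
    s=env.get_state(); print(round(s["clock"],2),s["tcp_pos"].round(4),"yaw",np.degrees(yaw(s["tcp_rot"])).round(1),"zax",s["tcp_rot"][:,2].round(3),"F",s["ft_force"].round(1),"gap",round(s["finger_gap"],3),"q",s["joints"].round(2))
E
python3 -c "
from h import *
plan([(.33,.48,.34,45,4),(.44,.15,.36,20,10),(.46,-.05,.36,10,6)],1)"
```

```text
-0.038,0.048,-0.051,0,0,0.167,1,
-0.033,0.051,-0.051,0,0,0.167,1,
-0.029,0.054,-0.05,0,0,0.167,1,
-0.024,0.057,-0.051,0,0,0.167,1,
-0.031,0.062,-0.004,0,0,0.083,1,
-0.028,0.064,-0.004,0,0,0.083,1,
-0.026,0.065,-0.004,0,0,0.083,1,
-0.023,0.066,-0.004,0,0,0.083,1,
-0.02,0.067,-0.004,0,0,0.084,1,
-0.017,0.067,-0.004,0,0,0.083,1,
-0.014,0.068,-0.004,0,0,0.084,1,
-0.011,0.069,-0.004,0,0,0.083,1,
-0.008,0.069,-0.004,0,0,0.084,1,
-0.004,0.069,-0.004,0,0,0.083,1,
-0.017,0.065,0,0,0,0.056,1,
-0.015,0.065,0,0,0,0.055,1,
-0.013,0.066,0,0,0,0.056,1,
-0.011,0.066,0,0,0,0.055,1,
-0.009,0.066,0,0,0,0.056,1,
-0.006,0.067,0,0,0,0.055,1,
20 rows; end [ 0.46   -0.05    0.3602] 10.0
```

servo_tool:
  steps: [-0.038, 0.048, -0.051, 0, 0, 0.167, 1, -0.033, 0.051, -0.051, 0, 0, 0.167, 1, -0.029, 0.054, -0.05, 0, 0, 0.167, 1, -0.024, 0.057, -0.051, 0, 0, 0.167, 1, -0.031, 0.062, -0.004, 0, 0, 0.083, 1, -0.028, 0.064, -0.004, 0, 0, 0.083, 1, -0.026, 0.065, -0.004, 0, 0, 0.083, 1, -0.023, 0.066, -0.004, 0, 0, 0.083, 1, -0.02, 0.067, -0.004, 0, 0, 0.084, 1, -0.017, 0.067, -0.004, 0, 0, 0.083, 1, -0.014, 0.068, -0.004, 0, 0, 0.084, 1, -0.011, 0.069, -0.004, 0, 0, 0.083, 1, -0.008, 0.069, -0.004, 0, 0, 0.084, 1, -0.004, 0.069, -0.004, 0, 0, 0.083, 1, -0.017, 0.065, 0, 0, 0, 0.056, 1, -0.015, 0.065, 0, 0, 0, 0.055, 1, -0.013, 0.066, 0, 0, 0, 0.056, 1, -0.011, 0.066, 0, 0, 0, 0.055, 1, -0.009, 0.066, 0, 0, 0, 0.056, 1, -0.006, 0.067, 0, 0, 0, 0.055, 1]
  force: 30

```text
clock: 3.27
tcp_pos: [0.4502, -0.0757, 0.365]
tcp_rot: [[0.99, 0.14, 0.006], [0.14, -0.99, 0.01], [0.008, -0.009, -1.0]]
ft_force: [-0.1, 0.5, 0.4]
finger_gap: 1.0
```

```bash
python3 -c "
from h import *
say();plan([(.514,-.380,.30,-2,11),(.514,-.380,.17,-2,6),(.514,-.380,.151,-2,2)],1)"
```

```text
3.27 [ 0.4502 -0.0757  0.365 ] yaw 8.1 zax [ 0.006  0.01  -1.   ] F [-0.1  0.5  0.4] gap 1.0 q [-0.49  0.06  0.6   1.89 -0.05  1.2   0.27]
0.004,0.057,0.011,-0.002,-0.001,0.03,1,
0.005,0.056,0.011,-0.002,-0.001,0.031,1,
0.005,0.056,0.012,-0.002,-0.001,0.03,1,
0.006,0.056,0.012,-0.002,-0.001,0.031,1,
0.007,0.056,0.011,-0.002,-0.001,0.03,1,
0.008,0.056,0.012,-0.002,-0.001,0.031,1,
0.009,0.056,0.012,-0.001,-0.001,0.03,1,
0.01,0.056,0.012,-0.002,-0.002,0.031,1,
0.011,0.056,0.011,-0.001,-0.001,0.03,1,
0.012,0.055,0.012,-0.002,-0.002,0.031,1,
0.013,0.055,0.011,-0.001,-0.001,0.03,1,
0,0,0.043,0,0,0,1,
0,0,0.043,0,0,0,1,
0,0,0.044,0,0,0,1,
0,0,0.043,0,0,0,1,
0,0,0.044,0,0,0,1,
0,0,0.043,0,0,0,1,
0,0,0.019,0,0,0,1,
0,0,0.019,0,0,0,1,
19 rows; end [ 0.5142 -0.3799  0.1512] -2.0
```

servo_tool:
  steps: [0.004, 0.057, 0.011, -0.002, -0.001, 0.03, 1, 0.005, 0.056, 0.011, -0.002, -0.001, 0.03, 1, 0.005, 0.056, 0.012, -0.002, -0.001, 0.03, 1, 0.006, 0.056, 0.012, -0.002, -0.001, 0.03, 1, 0.007, 0.056, 0.011, -0.002, -0.001, 0.03, 1, 0.008, 0.056, 0.012, -0.002, -0.001, 0.03, 1, 0.009, 0.056, 0.012, -0.001, -0.001, 0.03, 1, 0.01, 0.056, 0.012, -0.002, -0.002, 0.03, 1, 0.011, 0.05, 0.011, -0.001, -0.001, 0.03, 1, 0.012, 0.03, 0.012, -0.002, -0.002, 0.03, 1, 0.005, 0.015, 0.01, 0, 0, 0.02, 1, 0, 0, 0, 0, 0, 0, 1]

```text
clock: 4.27
tcp_pos: [0.5095, -0.366, 0.2996]
tcp_rot: [[0.999, -0.043, 0.007], [-0.043, -0.999, -0.001], [0.007, 0.001, -1.0]]
ft_force: [-0.2, 0.2, -0.3]
finger_gap: 1.002
```

```bash
python3 -c "
from h import *
say();plan([(.514,-.380,.24,-2,4),(.514,-.380,.17,-2,4),(.514,-.380,.151,-2,2)],1)"
```

```text
4.27 [ 0.5095 -0.366   0.2996] yaw -2.5 zax [ 0.007 -0.001 -1.   ] F [-0.2  0.2 -0.3] gap 1.002 q [ 0.06  0.52  0.73  1.57 -0.37  1.18  0.81]
0.002,0.007,0.03,0,-0.003,-0.004,1,
0.002,0.007,0.03,0.001,-0.003,-0.004,1,
0.003,0.007,0.03,0,-0.004,-0.004,1,
0.003,0.006,0.029,0.001,-0.003,-0.004,1,
0,0,0.035,0,0,0,1,
0,0,0.035,0,0,0,1,
0,0,0.035,0,0,0,1,
-0.001,0.001,0.035,0,0,0,1,
0,0,0.019,0,0,0,1,
0,0,0.019,0,0,0,1,
10 rows; end [ 0.5138 -0.3802  0.1511] -2.0
```

servo_tool:
  steps: [0.002, 0.007, 0.03, 0, -0.003, -0.004, 1, 0.002, 0.007, 0.03, 0, -0.003, -0.004, 1, 0.003, 0.007, 0.03, 0, -0.004, -0.004, 1, 0.003, 0.006, 0.03, 0, -0.003, -0.004, 1, 0, 0, 0.035, 0, 0, 0, 1, 0, 0, 0.035, 0, 0, 0, 1, 0, 0, 0.035, 0, 0, 0, 1, 0, 0, 0.03, 0, 0, 0, 1, 0, 0, 0.015, 0, 0, 0, 1, 0, 0, 0, 0, 0, 0, 1]

```text
clock: 5.1
tcp_pos: [0.515, -0.3717, 0.1483]
tcp_rot: [[1.0, -0.024, -0.004], [-0.024, -1.0, 0.007], [-0.004, -0.007, -1.0]]
ft_force: [0.4, 0.7, 0.4]
finger_gap: 0.999
```

```bash
python3 -c "
from h import *
say();plan([(.514,-.380,.151,-2,3)],1)"
```

```text
5.1 [ 0.515  -0.3717  0.1483] yaw -1.4 zax [-0.004  0.007 -1.   ] F [0.4 0.7 0.4] gap 0.999 q [ 0.14  0.7   0.62  1.67 -0.49  0.94  0.92]
-0.001,0.006,-0.002,-0.005,0.002,0.007,1,
0,0.005,-0.002,-0.004,0.003,0.007,1,
-0.001,0.006,-0.001,-0.005,0.002,0.007,1,
3 rows; end [ 0.5137 -0.3802  0.1508] -2.0
```

servo_tool:
  steps: [-0.001, 0.008, -0.003, -0.005, 0.003, 0, 1, -0.001, 0.007, -0.002, -0.005, 0.003, 0, 1, 0, 0.005, -0.002, -0.005, 0.003, 0, 1, 0, 0.004, -0.001, 0, 0, 0, 1, 0, 0, 0, 0, 0, 0, 1]

```text
clock: 5.52
tcp_pos: [0.5145, -0.3854, 0.1544]
tcp_rot: [[1.0, -0.023, 0.003], [-0.023, -1.0, -0.003], [0.003, 0.003, -1.0]]
ft_force: [-0.0, 0.3, 0.4]
finger_gap: 0.999
```

```bash
python3 -c "
from h import *
say()"
```

```text
5.52 [ 0.5145 -0.3854  0.1544] yaw -1.3 zax [ 0.003 -0.003 -1.   ] F [-0.   0.3  0.4] gap 0.999 q [ 0.15  0.7   0.63  1.66 -0.48  0.94  0.94]
```

servo_tool:
  steps: [0, -0.005, 0.002, 0, 0, 0, 1, 0, -0.004, 0.003, 0, 0, 0, 1, 0, 0, 0, 0, 0, 0, 1, 0, 0, 0, 0, 0, 0, 1]

```text
clock: 5.85
tcp_pos: [0.5154, -0.3812, 0.1533]
tcp_rot: [[1.0, -0.023, 0.006], [-0.023, -1.0, -0.004], [0.006, 0.004, -1.0]]
ft_force: [0.5, 0.7, -0.2]
finger_gap: 0.996
```

```bash
python3 -c "
from h import *
say()"
```

```text
5.85 [ 0.5154 -0.3812  0.1533] yaw -1.3 zax [ 0.006 -0.004 -1.   ] F [ 0.5  0.7 -0.2] gap 0.996 q [ 0.14  0.69  0.63  1.67 -0.49  0.93  0.93]
```

Good: it is centred on the stick to about 1–2 mm. Closing.

servo_tool:
  steps: [0, 0, 0, 0, 0, 0, -1, 0, 0, 0, 0, 0, 0, -1, 0, 0, 0, 0, 0, 0, -1, 0, 0, 0, 0, 0, 0, -1, 0, 0, 0, 0, 0, 0, -1, 0, 0, 0, 0, 0, 0, -1, 0, 0, 0, 0, 0, 0, -1, 0, 0, 0, 0, 0, 0, -1]
  force: 45

```text
clock: 6.52
tcp_pos: [0.5155, -0.3808, 0.1531]
tcp_rot: [[1.0, -0.023, 0.006], [-0.023, -1.0, -0.004], [0.006, 0.004, -1.0]]
ft_force: [-0.9, 0.0, -0.4]
finger_gap: 0.415
```

```bash
python3 -c "
from h import *
say();s=env.get_state();p=s['tcp_pos']
plan([(p[0],p[1],.20,-1.5,3),(p[0],p[1],.28,-1.5,4)],-1)"
```

```text
6.52 [ 0.5155 -0.3808  0.1531] yaw -1.3 zax [ 0.006 -0.004 -1.   ] F [-0.9  0.  -0.4] gap 0.415 q [ 0.14  0.69  0.63  1.67 -0.49  0.94  0.93]
0,0,-0.031,0.002,-0.004,0.002,-1,
0,0,-0.031,0.003,-0.004,0.002,-1,
0,0,-0.032,0.002,-0.004,0.003,-1,
0,0,-0.04,0,0,0,-1,
0,0,-0.04,0,0,0,-1,
0,0,-0.04,0,0,0,-1,
0,0,-0.04,0,0,0,-1,
7 rows; end [ 0.5154 -0.3806  0.2801] -1.5
```

servo_tool:
  steps: [0, 0, 0, 0, 0, 0, -1, 0, 0, 0, 0, 0, 0, -1, 0, 0, 0, 0, 0, 0, -1, 0, 0, 0, 0, 0, 0, -1, 0, 0, 0, 0, 0, 0, -1, 0, 0, 0, 0, 0, 0, -1]

```text
clock: 7.02
tcp_pos: [0.5154, -0.3808, 0.153]
tcp_rot: [[1.0, -0.023, 0.006], [-0.023, -1.0, -0.004], [0.006, 0.004, -1.0]]
ft_force: [-0.1, -1.0, 0.0]
finger_gap: 0.155
```

servo_tool:
  steps: [0, 0, -0.03, 0.002, -0.004, 0, -1, 0, 0, -0.04, 0.002, -0.004, 0, -1, 0, 0, -0.04, 0.002, -0.004, 0, -1, 0, 0, -0.05, 0, 0, 0, -1, 0, 0, -0.05, 0, 0, 0, -1, 0, 0, -0.05, 0, 0, 0, -1, 0, 0, -0.02, 0, 0, 0, -1, 0, 0, 0, 0, 0, 0, -1]

```text
clock: 7.68
tcp_pos: [0.5134, -0.3789, 0.2955]
tcp_rot: [[1.0, -0.023, -0.008], [-0.023, -1.0, 0.004], [-0.008, -0.004, -1.0]]
ft_force: [-0.2, -0.0, -0.5]
finger_gap: 0.153
```

```bash
python3 -c "
from h import *
say()
plan([(.503,.007,.29,-1.5,12)],-1)"
```

```text
7.68 [ 0.5134 -0.3789  0.2955] yaw -1.3 zax [-0.008  0.004 -1.   ] F [-0.2 -0.  -0.5] gap 0.153 q [ 0.09  0.55  0.72  1.53 -0.38  1.21  0.85]
-0.003,-0.064,0.001,-0.001,0.001,0,-1,
-0.003,-0.064,0.001,-0.001,0.001,0.001,-1,
-0.003,-0.064,0.001,0,0.001,0,-1,
-0.003,-0.064,0.001,-0.001,0.001,0.001,-1,
-0.003,-0.064,0.001,0,0.001,0,-1,
-0.003,-0.064,0.001,-0.001,0.001,0.001,-1,
-0.004,-0.065,0.001,0,0.001,0,-1,
-0.003,-0.064,0.001,-0.001,0.002,0.001,-1,
-0.004,-0.065,0.001,0,0.001,0,-1,
-0.004,-0.064,0.001,-0.001,0.002,0.001,-1,
-0.003,-0.065,0.001,0,0.001,0,-1,
-0.004,-0.064,0.002,-0.001,0.002,0.001,-1,
12 rows; end [0.5028 0.007  0.2898] -1.5
```

servo_tool:
  steps: [-0.003, -0.04, 0.001, -0.004, 0.004, 0, -1, -0.003, -0.064, 0.001, -0.003, 0.003, 0, -1, -0.003, -0.064, 0.001, 0, 0.001, 0, -1, -0.003, -0.064, 0.001, 0, 0.001, 0, -1, -0.003, -0.064, 0.001, 0, 0.001, 0, -1, -0.003, -0.064, 0.001, 0, 0.001, 0, -1, -0.003, -0.064, 0.001, 0, 0.001, 0, -1, -0.003, -0.064, 0.001, 0, 0.001, 0, -1, -0.003, -0.064, 0.001, 0, 0.001, 0, -1, -0.003, -0.06, 0.001, 0, 0.001, 0, -1, -0.003, -0.05, 0.001, 0, 0, 0, -1, -0.003, -0.03, 0.001, 0, 0, 0, -1, 0, -0.015, 0, 0, 0, 0, -1, 0, 0, 0, 0, 0, 0, -1, 0, 0, 0, 0, 0, 0, -1]

```text
clock: 8.93
tcp_pos: [0.4918, -0.0069, 0.2681]
tcp_rot: [[0.999, -0.022, -0.025], [-0.022, -1.0, -0.003], [-0.025, 0.004, -1.0]]
ft_force: [0.6, -0.1, -0.6]
finger_gap: 0.156
```

```bash
python3 - <<'E'
from h import *
say()
s=env.capture("scene");t=env.capture("top");np.save("c1.npy",[t,s],allow_pickle=True)
st=env.get_state();p=st["tcp_pos"];a=st["tcp_rot"][:,2]
im=s["frame"].copy()
# expected axis of stick
for l in (0.0,.04,.09,.148): 
    q=proj(s,p+a*l)[0]; print(l,q.round(1))
b=cv2.resize(im[90:240,230:380],(600,600),interpolation=cv2.INTER_CUBIC)
for l in (0.0,.04,.09,.148): cv2.circle(b,tuple(np.int32((proj(s,p+a*l)[0]-[230,90]+.5)*4)),2,(255,0,255),-1)
cv2.imwrite("pics/c1.png",b)
plan([(.503,.007,.24,-1.5,4),(.503,.007,.19,-1.5,5)],-1)
E
```

```text
8.93 [ 0.4918 -0.0069  0.2681] yaw -1.3 zax [-0.025 -0.003 -1.   ] F [ 0.6 -0.1 -0.6] gap 0.156 q [-0.65  0.29  0.69  1.93 -0.21  1.03  0.11]
0.0 [277.8 134.5]
0.04 [277.3 149. ]
0.09 [276.7 166.4]
0.148 [276.1 185.4]
0.006,-0.008,0.014,0.002,0.012,0.001,-1,
0.005,-0.007,0.014,0.002,0.012,0.001,-1,
0.006,-0.008,0.014,0.001,0.011,0.001,-1,
0.005,-0.007,0.015,0.002,0.012,0.002,-1,
0,0,0.02,0,0,0,-1,
0,0,0.02,0,0,0,-1,
0,0,0.02,0,0,0,-1,
0,0,0.02,0,0,0,-1,
0,0,0.02,0,0,0,-1,
9 rows; end [0.5029 0.0069 0.1898] -1.5
```

View pics/c1.png

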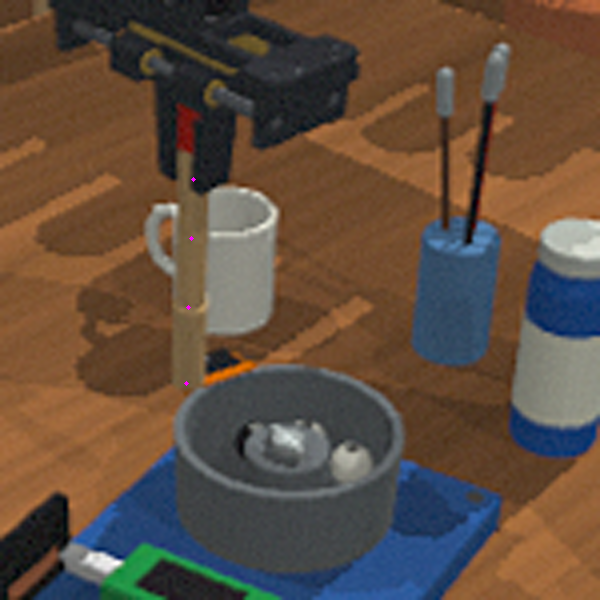

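servo_tool:
  steps: [0.006, -0.008, 0.005, 0.002, 0.015, 0, -1, 0.006, -0.008, 0.005, 0.002, 0.015, 0, -1, 0.005, -0.007, 0, 0.002, 0.012, 0, -1, 0.005, -0.006, 0, 0, 0.01, 0, -1, 0, 0, 0, 0, 0, 0, -1, 0, 0, 0, 0, 0, 0, -1]

```text
clock: 9.53
tcp_pos: [0.5051, 0.003, 0.2628]
tcp_rot: [[0.999, -0.032, 0.007], [-0.032, -0.999, -0.002], [0.007, 0.002, -1.0]]
ft_force: [-0.0, -0.7, -0.9]
finger_gap: 0.156
```

```bash
python3 - <<'E'
from h import *
say()
plan([(.503,.007,.23,-1.5,4),(.503,.007,.19,-1.5,5)],-1)
E
```

```text
9.53 [0.5051 0.003  0.2628] yaw -1.8 zax [ 0.007 -0.002 -1.   ] F [-0.  -0.7 -0.9] gap 0.156 q [-0.66  0.3   0.69  1.93 -0.22  0.99  0.1 ]
-0.001,-0.002,0.016,0.001,-0.003,-0.003,-1,
-0.001,-0.002,0.017,0.001,-0.003,-0.003,-1,
-0.001,-0.002,0.016,0.001,-0.004,-0.002,-1,
-0.002,-0.002,0.017,0,-0.003,-0.003,-1,
0,0,0.016,0,0,0,-1,
0,0,0.016,0,0,0,-1,
0,0,0.016,0,0,0,-1,
0,0,0.016,0,0,0,-1,
0,0,0.016,0,0,0,-1,
9 rows; end [0.5028 0.007  0.1898] -1.5
```

servo_tool:
  steps: [-0.001, -0.002, 0.016, 0, -0.003, -0.002, -1, -0.001, -0.002, 0.02, 0, -0.003, -0.002, -1, -0.001, -0.002, 0.02, 0, -0.003, -0.002, -1, -0.001, -0.002, 0.02, 0, -0.003, -0.002, -1, 0, 0, 0.02, 0, 0, 0, -1, 0, 0, 0.02, 0, 0, 0, -1, 0, 0, 0.012, 0, 0, 0, -1, 0, 0, 0, 0, 0, 0, -1, 0, 0, 0, 0, 0, 0, -1]

```text
clock: 10.28
tcp_pos: [0.5017, 0.0069, 0.1901]
tcp_rot: [[1.0, -0.027, -0.004], [-0.027, -1.0, -0.003], [-0.003, 0.003, -1.0]]
ft_force: [-0.9, -0.4, -0.9]
finger_gap: 0.155
```

```bash
cat >> h.py <<'E'
C=np.array([.543,.0336])
def foot():
    s=env.get_state(); f=s["tcp_pos"]+s["tcp_rot"][:,2]*.148; d=f[:2]-C
    print("foot",f.round(4),"r",np.hypot(*d).round(4),"ang",(np.degrees(np.arctan2(d[1],d[0]))%360).round(1)); return f
def arc(a0,a1,n,r=.048,z=.19):
    """cw arc, world angles deg"""
    for a in np.linspace(a0,a1,n+1)[1:]:
        yield (*(C+r*np.r_[np.cos(np.radians(a)),np.sin(np.radians(a))]),z,-1.5,1)
E
python3 - <<'E'
from h import *
say();foot()
plan(list(arc(214,94,15)),-1)
E
```

```text
10.28 [0.5017 0.0069 0.1901] yaw -1.6 zax [-0.004 -0.003 -1.   ] F [-0.9 -0.4 -0.9] gap 0.155 q [-0.61  0.41  0.63  1.99 -0.32  0.84  0.17]
foot [0.5012 0.0065 0.0421] r 0.0498 ang 213.0
-0.004,-0.011,0,0.005,0.007,-0.002,-1,
-0.005,-0.012,0,0,0,0,-1,
-0.004,-0.013,0,0,0,0,-1,
-0.002,-0.014,0,0,0,0,-1,
0,-0.013,0,0,0,0,-1,
0.002,-0.013,0,0,0,0,-1,
0.004,-0.013,0,0,0,0,-1,
0.006,-0.012,0,0,0,0,-1,
0.007,-0.012,0,0,0,0,-1,
0.009,-0.01,0,0,0,0,-1,
0.01,-0.009,0,0,0,0,-1,
0.011,-0.007,0,0,0,0,-1,
0.012,-0.006,0,0,0,0,-1,
0.013,-0.004,0,0,0,0,-1,
0.013,-0.002,0,0,0,0,-1,
15 rows; end [0.5397 0.0815 0.1901] -1.5
```

servo_tool:
  steps: [-0.004, -0.011, 0, 0.004, 0.006, -0.002, -1, -0.005, -0.012, 0, 0, 0, 0, -1, -0.004, -0.013, 0, 0, 0, 0, -1, -0.002, -0.014, 0, 0, 0, 0, -1, 0, -0.013, 0, 0, 0, 0, -1, 0.002, -0.01, 0, 0, 0, 0, -1, 0, 0, 0, 0, 0, 0, -1]

```text
clock: 10.87
tcp_pos: [0.4968, 0.0487, 0.1919]
tcp_rot: [[1.0, -0.025, 0.003], [-0.025, -1.0, 0.001], [0.003, -0.002, -1.0]]
ft_force: [0.6, 0.1, -0.7]
finger_gap: 0.155
```

```bash
python3 - <<'E'
from h import *
say();f=foot();d=f[:2]-C;a=np.degrees(np.arctan2(d[1],d[0]))%360
plan(list(arc(a,a-48,6)),-1)
E
```

```text
10.87 [0.4968 0.0487 0.1919] yaw -1.4 zax [ 0.003  0.001 -1.   ] F [ 0.6  0.1 -0.7] gap 0.155 q [-0.69  0.39  0.63  2.01 -0.31  0.83  0.09]
foot [0.4973 0.0489 0.0439] r 0.0482 ang 161.5
0.006,-0.013,0.004,-0.003,-0.007,0.002,-1,
0.007,-0.012,0,0,0,0,-1,
0.008,-0.01,0,0,0,0,-1,
0.009,-0.01,0,0,0,0,-1,
0.011,-0.008,0,0,0,0,-1,
0.012,-0.006,0,0,0,0,-1,
6 rows; end [0.524  0.0775 0.1899] -1.5
```

servo_tool:
  steps: [0.006, -0.013, 0.003, -0.003, -0.006, 0, -1, 0.007, -0.012, 0, 0, 0, 0, -1, 0.008, -0.01, 0, 0, 0, 0, -1, 0.009, -0.01, 0, 0, 0, 0, -1, 0.011, -0.008, 0, 0, 0, 0, -1, 0.012, -0.006, 0, 0, 0, 0, -1, 0, 0, 0, 0, 0, 0, -1]

```text
clock: 11.45
tcp_pos: [0.5275, 0.0814, 0.1902]
tcp_rot: [[1.0, -0.024, 0.001], [-0.024, -1.0, -0.0], [0.001, 0.0, -1.0]]
ft_force: [-0.2, 1.1, -0.9]
finger_gap: 0.155
```

```bash
python3 - <<'E'
from h import *
say();f=foot();d=f[:2]-C;a=np.degrees(np.arctan2(d[1],d[0]))%360
t=env.capture("top");s=env.capture("scene")
cv2.imwrite("pics/c2.png",np.hstack([cv2.resize(t["frame"][150:260,180:290],(400,400)),cv2.resize(s["frame"][150:250,250:350],(400,400))]))
plan(list(arc(a,a-64,8)),-1)
E
```

```text
11.45 [0.5275 0.0814 0.1902] yaw -1.4 zax [ 0.001 -0.    -1.   ] F [-0.2  1.1 -0.9] gap 0.155 q [-0.71  0.46  0.61  1.92 -0.34  0.87  0.05]
foot [0.5276 0.0813 0.0422] r 0.0501 ang 107.9
0.017,-0.001,0,0.001,0.001,0.003,-1,
0.013,-0.002,0,0,0,0,-1,
0.013,0,0,0,0,0,-1,
0.014,0.002,0,0,0,0,-1,
0.013,0.004,0,0,0,0,-1,
0.012,0.006,0,0,0,0,-1,
0.011,0.007,0,0,0,0,-1,
0.01,0.008,0,0,0,0,-1,
8 rows; end [0.5775 0.0671 0.1901] -1.5
```

View pics/c2.png

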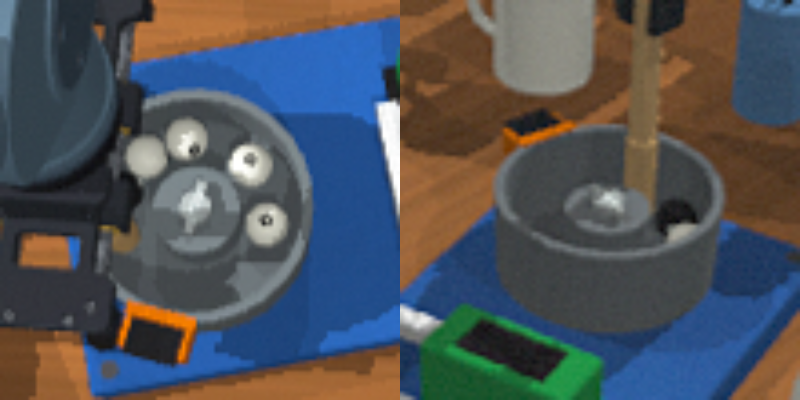

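servo_tool:
  steps: [0.014, -0.002, 0, 0, 0, 0, -1, 0.013, -0.001, 0, 0, 0, 0, -1, 0.013, 0.001, 0, 0, 0, 0, -1, 0.014, 0.002, 0, 0, 0, 0, -1, 0.013, 0.004, 0, 0, 0, 0, -1, 0.012, 0.006, 0, 0, 0, 0, -1, 0.009, 0.007, 0, 0, 0, 0, -1, 0, 0, 0, 0, 0, 0, -1]

```text
clock: 12.22
tcp_pos: [0.5742, 0.0681, 0.1897]
tcp_rot: [[1.0, -0.027, -0.002], [-0.027, -1.0, -0.001], [-0.002, 0.001, -1.0]]
ft_force: [0.1, -1.4, -0.2]
finger_gap: 0.155
```

```bash
python3 - <<'E'
from h import *
say();f=foot();d=f[:2]-C;a=np.degrees(np.arctan2(d[1],d[0]))%360
plan(list(arc(a,a-64,8)),-1)
E
```

```text
12.22 [0.5742 0.0681 0.1897] yaw -1.5 zax [-0.002 -0.001 -1.   ] F [ 0.1 -1.4 -0.2] gap 0.155 q [-0.63  0.53  0.59  1.8  -0.36  0.92  0.1 ]
foot [0.5739 0.0679 0.0417] r 0.0462 ang 48.0
0.011,0.007,-0.001,0.002,0.004,-0.001,-1,
0.008,0.011,0,0,0,0,-1,
0.007,0.011,0,0,0,0,-1,
0.005,0.013,0,0,0,0,-1,
0.003,0.013,0,0,0,0,-1,
0.001,0.013,0,0,0,0,-1,
0,0.014,0,0,0,0,-1,
-0.003,0.013,0,0,0,0,-1,
8 rows; end [0.5889 0.0202 0.1902] -1.5
```

servo_tool:
  steps: [0.011, 0.007, 0, 0.002, 0.004, 0, -1, 0.008, 0.011, 0, 0, 0, 0, -1, 0.007, 0.011, 0, 0, 0, 0, -1, 0.005, 0.013, 0, 0, 0, 0, -1, 0.003, 0.013, 0, 0, 0, 0, -1, 0.001, 0.013, 0, 0, 0, 0, -1, 0, 0.011, 0, 0, 0, 0, -1, 0, 0, 0, 0, 0, 0, -1]

```text
clock: 12.88
tcp_pos: [0.5923, 0.0227, 0.1898]
tcp_rot: [[1.0, -0.028, 0.001], [-0.028, -1.0, -0.0], [0.001, 0.0, -1.0]]
ft_force: [0.5, -0.1, -0.9]
finger_gap: 0.156
```

```bash
python3 - <<'E'
from h import *
say();f=foot();d=f[:2]-C;a=np.degrees(np.arctan2(d[1],d[0]))
print(ray(np.load("c0.npy",allow_pickle=True)[0],[[223,241.3]],.092)-[*C,0])
plan(list(arc(a,a-64,8)),-1)
E
```

```text
12.88 [0.5923 0.0227 0.1898] yaw -1.6 zax [ 0.001 -0.    -1.   ] F [ 0.5 -0.1 -0.9] gap 0.156 q [-0.54  0.56  0.59  1.77 -0.37  0.93  0.18]
foot [0.5924 0.0226 0.0418] r 0.0506 ang 347.5
[[-0.08177961  0.01636429  0.092     ]]
-0.008,0.012,0,0.001,-0.001,-0.004,-1,
-0.006,0.012,0,0,0,0,-1,
-0.006,0.012,0,0,0,0,-1,
-0.009,0.01,0,0,0,0,-1,
-0.01,0.009,0,0,0,0,-1,
-0.011,0.008,0,0,0,0,-1,
-0.012,0.006,0,0,0,0,-1,
-0.012,0.004,0,0,0,0,-1,
8 rows; end [ 0.5543 -0.0128  0.1898] -1.5
```

servo_tool:
  steps: [-0.005, 0.013, 0, 0, 0, 0, -1, -0.006, 0.012, 0, 0, 0, 0, -1, -0.007, 0.012, 0, 0, 0, 0, -1, -0.009, 0.01, 0, 0, 0, 0, -1, -0.01, 0.009, 0, 0, 0, 0, -1, -0.011, 0.008, 0, 0, 0, 0, -1, -0.01, 0.005, 0, 0, 0, 0, -1, 0, 0, 0, 0, 0, 0, -1]

```text
clock: 13.55
tcp_pos: [0.5585, -0.0148, 0.19]
tcp_rot: [[1.0, -0.029, 0.001], [-0.029, -1.0, 0.0], [0.001, -0.0, -1.0]]
ft_force: [0.2, -0.6, -1.4]
finger_gap: 0.152
```

```bash
python3 - <<'E'
from h import *
say();f=foot();d=f[:2]-C;a=np.degrees(np.arctan2(d[1],d[0]))
plan(list(arc(a,a-64,8)),-1)
E
```

```text
13.55 [ 0.5585 -0.0148  0.19  ] yaw -1.7 zax [ 0.001  0.    -1.   ] F [ 0.2 -0.6 -1.4] gap 0.152 q [-0.51  0.5   0.61  1.86 -0.36  0.9   0.24]
foot [ 0.5586 -0.0148  0.042 ] r 0.0508 ang 287.9
-0.015,-0.002,0,-0.001,-0.002,-0.005,-1,
-0.013,0.002,0,0,0,0,-1,
-0.013,0,0,0,0,0,-1,
-0.013,-0.002,0,0,0,0,-1,
-0.013,-0.004,0,0,0,0,-1,
-0.012,-0.006,0,0,0,0,-1,
-0.012,-0.007,0,0,0,0,-1,
-0.01,-0.009,0,0,0,0,-1,
8 rows; end [5.083e-01 5.000e-04 1.900e-01] -1.5
```

servo_tool:
  steps: [-0.013, 0.001, 0, 0, 0, 0, -1, -0.013, 0.001, 0, 0, 0, 0, -1, -0.013, -0.001, 0, 0, 0, 0, -1, -0.013, -0.002, 0, 0, 0, 0, -1, -0.012, -0.004, 0, 0, 0, 0, -1, -0.008, -0.004, 0, 0, 0, 0, -1, 0, 0, 0, 0, 0, 0, -1]

```text
clock: 14.13
tcp_pos: [0.5187, -0.0079, 0.1901]
tcp_rot: [[1.0, -0.028, 0.002], [-0.028, -1.0, 0.001], [0.002, -0.001, -1.0]]
ft_force: [0.5, 0.6, -0.7]
finger_gap: 0.155
```

```bash
python3 - <<'E'
from h import *
say();f=foot();d=f[:2]-C;a=np.degrees(np.arctan2(d[1],d[0]))%360
t=env.capture("top");s=env.capture("scene")
cv2.imwrite("pics/c3.png",np.hstack([cv2.resize(t["frame"][150:260,180:290],(400,400)),cv2.resize(s["frame"][150:250,250:350],(400,400))]))
plan(list(arc(a,201,7)),-1)
E
```

```text
14.13 [ 0.5187 -0.0079  0.1901] yaw -1.6 zax [ 0.002  0.001 -1.   ] F [ 0.5  0.6 -0.7] gap 0.155 q [-0.56  0.43  0.62  1.96 -0.33  0.85  0.21]
foot [ 0.519  -0.0077  0.0421] r 0.0478 ang 239.8
-0.009,-0.005,0,-0.001,-0.005,-0.003,-1,
-0.008,-0.006,0,0,0,0,-1,
-0.007,-0.006,0,0,0,0,-1,
-0.006,-0.007,0,0,0,0,-1,
-0.005,-0.008,0,0,0,0,-1,
-0.005,-0.008,0,0,0,0,-1,
-0.004,-0.008,0,0,0,0,-1,
7 rows; end [0.4983 0.0163 0.1902] -1.5
```

View pics/c3.png

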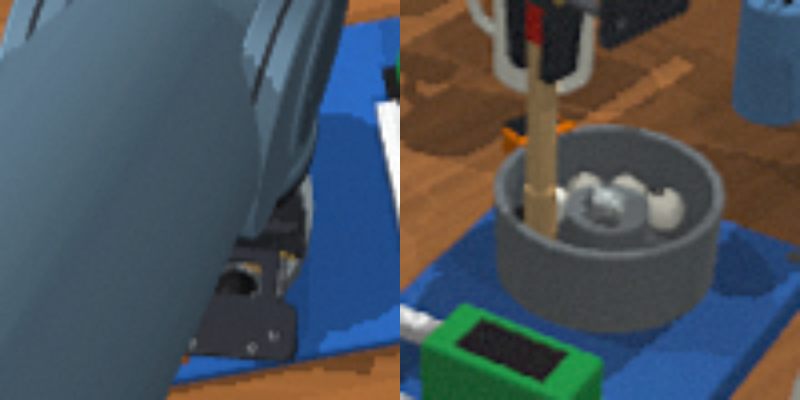

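servo_tool:
  steps: [-0.008, -0.005, 0, 0, 0, 0, -1, -0.008, -0.006, 0, 0, 0, 0, -1, -0.006, -0.006, 0, 0, 0, 0, -1, -0.006, -0.007, 0, 0, 0, 0, -1, -0.005, -0.008, 0, 0, 0, 0, -1, -0.003, -0.006, 0, 0, 0, 0, -1, -0.001, -0.003, 0, 0, 0, 0, -1, 0, 0, 0, 0, 0, 0, -1, 0, 0, 0, 0, 0, 0, -1]

```text
clock: 14.98
tcp_pos: [0.5006, 0.0153, 0.1902]
tcp_rot: [[1.0, -0.027, 0.003], [-0.027, -1.0, -0.0], [0.003, 0.0, -1.0]]
ft_force: [-0.2, -0.3, -2.5]
finger_gap: 0.155
```

```bash
python3 - <<'E'
from h import *
say();f=foot()
s=env.capture("scene")
cv2.imwrite("pics/c4.png",cv2.resize(s["frame"][150:250,250:350],(500,500)))
E
```

```text
14.98 [0.5006 0.0153 0.1902] yaw -1.5 zax [ 0.003 -0.    -1.   ] F [-0.2 -0.3 -2.5] gap 0.155 q [-0.62  0.4   0.63  2.   -0.31  0.83  0.15]
foot [0.5011 0.0153 0.0422] r 0.0457 ang 203.6
```

View pics/c4.png

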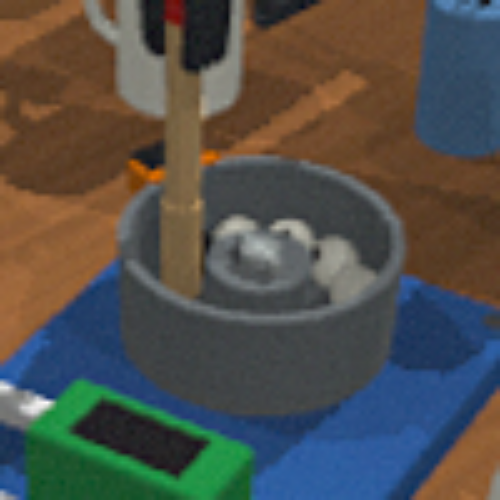

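servo_tool:
  steps: [0.001, -0.001, -0.02, 0, 0, 0, -1, 0, 0, -0.03, 0, 0, 0, -1, 0, 0, -0.04, 0, 0, 0, -1, 0, 0, -0.04, 0, 0, 0, -1, 0, 0, -0.04, 0, 0, 0, -1, 0, 0, -0.03, 0, 0, 0, -1, 0, 0, -0.01, 0, 0, 0, -1]

```text
clock: 15.62
tcp_pos: [0.4998, 0.0135, 0.3018]
tcp_rot: [[1.0, -0.031, -0.001], [-0.031, -1.0, -0.003], [-0.001, 0.003, -1.0]]
ft_force: [0.0, -0.2, -1.6]
finger_gap: 0.152
```

```bash
python3 - <<'E'
from h import *
say();f=foot()
plan([(.5155,-.381,.29,-1.5,12)],-1)
E
```

```text
15.62 [0.4998 0.0135 0.3018] yaw -1.8 zax [-0.001 -0.003 -1.   ] F [ 0.  -0.2 -1.6] gap 0.152 q [-0.71  0.24  0.7   1.89 -0.17  1.08  0.03]
foot [0.4997 0.0131 0.1538] r 0.0479 ang 205.4
0.005,0.066,0.002,0,0,-0.001,-1,
0.005,0.066,0.002,0,0,-0.001,-1,
0.005,0.066,0.002,0,0,-0.001,-1,
0.004,0.066,0.002,0.001,0,-0.001,-1,
0.004,0.065,0.002,0,0,-0.001,-1,
0.005,0.066,0.002,0.001,0,-0.001,-1,
0.004,0.065,0.002,0,0,-0.001,-1,
0.004,0.066,0.002,0.001,0,-0.001,-1,
0.005,0.065,0.002,0,0,-0.001,-1,
0.004,0.066,0.002,0.001,0,0,-1,
0.004,0.065,0.002,0,0.001,-0.001,-1,
0.005,0.066,0.003,0.001,0,0,-1,
12 rows; end [ 0.5155 -0.3811  0.2899] -1.5
```

servo_tool:
  steps: [0.005, 0.04, 0, 0, 0, 0, -1, 0.005, 0.06, 0, 0, 0, 0, -1, 0.005, 0.066, 0, 0, 0, 0, -1, 0.005, 0.066, 0, 0, 0, 0, -1, 0.005, 0.066, 0, 0, 0, 0, -1, 0.005, 0.066, 0, 0, 0, 0, -1, 0.005, 0.066, 0, 0, 0, 0, -1, 0.005, 0.066, 0, 0, 0, 0, -1, 0.005, 0.066, 0, 0, 0, 0, -1, 0.005, 0.06, 0, 0, 0, 0, -1, 0.004, 0.05, 0, 0, 0, 0, -1, 0.002, 0.03, 0, 0, 0, 0, -1, 0, 0.015, 0, 0, 0, 0, -1, 0, 0, 0, 0, 0, 0, -1, 0, 0, 0, 0, 0, 0, -1]

```text
clock: 16.87
tcp_pos: [0.5167, -0.3609, 0.3015]
tcp_rot: [[1.0, -0.027, -0.003], [-0.027, -1.0, 0.0], [-0.003, -0.0, -1.0]]
ft_force: [0.7, 0.7, -1.1]
finger_gap: 0.155
```

```bash
python3 - <<'E'
from h import *
say();f=foot()
t=env.capture("top");np.save("c5.npy",[t],allow_pickle=True)
cv2.imwrite("pics/c5.png",cv2.resize(t["frame"][145:285,185:465],(800,400),interpolation=cv2.INTER_CUBIC))
plan([(.5150,-.380,.27,-1.5,4)],-1)
E
```

```text
16.87 [ 0.5167 -0.3609  0.3015] yaw -1.5 zax [-0.003  0.    -1.   ] F [ 0.7  0.7 -1.1] gap 0.155 q [ 0.03  0.53  0.75  1.55 -0.38  1.21  0.82]
foot [ 0.5162 -0.3609  0.1535] r 0.3954 ang 266.1
-0.001,0.01,0.016,0,0.001,0,-1,
0,0.01,0.016,0,0.002,0,-1,
-0.001,0.01,0.016,0,0.001,0,-1,
0,0.009,0.015,0,0.002,-0.001,-1,
4 rows; end [ 0.5151 -0.38    0.27  ] -1.5
```

View pics/c5.png

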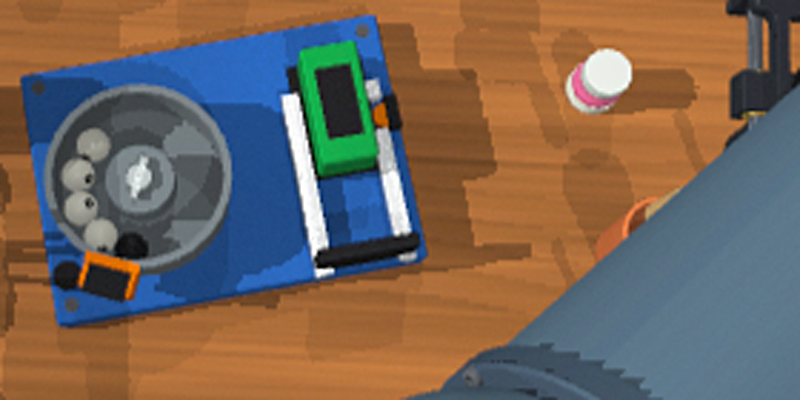

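servo_tool:
  steps: [-0.001, 0.01, 0.012, 0, 0.001, 0, -1, -0.001, 0.01, 0.012, 0, 0.001, 0, -1, -0.001, 0.01, 0.01, 0, 0.002, 0, -1, -0.001, 0.008, 0.008, 0, 0.002, 0, -1, 0, 0, 0, 0, 0, 0, -1, 0, 0, 0, 0, 0, 0, -1]

```text
clock: 17.42
tcp_pos: [0.5159, -0.3755, 0.2776]
tcp_rot: [[1.0, -0.019, 0.001], [-0.019, -1.0, 0.004], [0.001, -0.004, -1.0]]
ft_force: [0.7, 0.2, -0.3]
finger_gap: 0.156
```

```bash
python3 - <<'E'
from h import *
say();f=foot()
t=np.load("c5.npy",allow_pickle=True)[0]
d=ray(t,[[230.4,230.6]],.05)[0][:2]-C; a=np.radians(168.6); print("dark bowl frame",d@np.array([np.cos(a),np.sin(a)]),d@np.array([-np.sin(a),np.cos(a)]))
s=env.capture("scene")
b=cv2.resize(s["frame"][180:320,110:210],(428,600),interpolation=cv2.INTER_CUBIC)
cv2.imwrite("pics/c6.png",b)
E
```

```text
17.42 [ 0.5159 -0.3755  0.2776] yaw -1.1 zax [ 0.001  0.004 -1.   ] F [ 0.7  0.2 -0.3] gap 0.156 q [ 0.08  0.57  0.73  1.56 -0.4   1.17  0.87]
foot [ 0.5159 -0.3749  0.1296] r 0.4094 ang 266.2
dark bowl frame 0.05076138560964807 0.004199616920777569
```

View pics/c6.png

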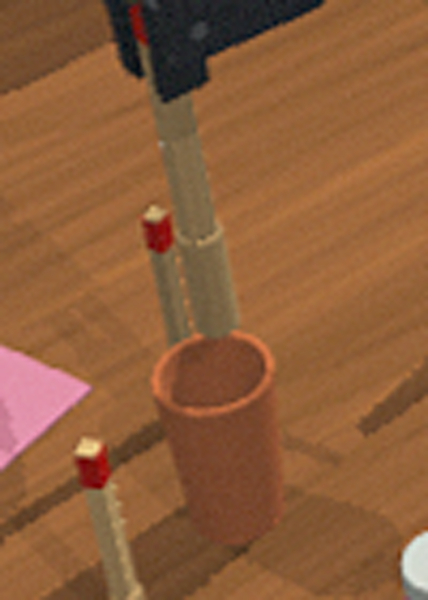

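servo_tool:
  steps: [0, 0.005, 0.01, -0.002, 0, 0, -1, 0, 0.004, 0.02, -0.003, 0, 0, -1, 0, 0, 0.03, -0.003, 0, 0, -1, 0, 0, 0.035, 0, 0, 0, -1, 0, 0, 0.035, 0, 0, 0, -1, 0, 0, 0.035, 0, 0, 0, -1, 0, 0, 0.03, 0, 0, 0, -1, 0, 0, 0.015, 0, 0, 0, -1, 0, 0, 0, 0, 0, 0, -1, 0, 0, 0, 0, 0, 0, -1]

```text
clock: 18.3
tcp_pos: [0.5163, -0.3808, 0.1644]
tcp_rot: [[1.0, -0.018, 0.002], [-0.018, -1.0, -0.002], [0.002, 0.002, -1.0]]
ft_force: [-1.0, -0.7, -0.6]
finger_gap: 0.156
```

```bash
python3 - <<'E'
from h import *
say();f=foot()
E
```

```text
18.3 [ 0.5163 -0.3808  0.1644] yaw -1.1 zax [ 0.002 -0.002 -1.   ] F [-1.  -0.7 -0.6] gap 0.156 q [ 0.13  0.69  0.66  1.65 -0.49  0.97  0.94]
foot [ 0.5166 -0.381   0.0164] r 0.4155 ang 266.4
```

servo_tool:
  steps: [0, 0, 0.01, 0, 0, 0, -1, 0, 0, 0.008, 0, 0, 0, -1, 0, 0, 0, 0, 0, 0, -1, 0, 0, 0, 0, 0, 0, -1]

```text
clock: 18.63
tcp_pos: [0.5176, -0.3818, 0.1569]
tcp_rot: [[1.0, -0.018, 0.005], [-0.018, -1.0, -0.004], [0.005, 0.004, -1.0]]
ft_force: [-0.8, 0.3, -0.9]
finger_gap: 0.156
```

```bash
python3 - <<'E'
from h import *
say();f=foot()
E
```

```text
18.63 [ 0.5176 -0.3818  0.1569] yaw -1.0 zax [ 0.005 -0.004 -1.   ] F [-0.8  0.3 -0.9] gap 0.156 q [ 0.13  0.7   0.65  1.66 -0.5   0.95  0.94]
foot [ 0.5183 -0.3824  0.0089] r 0.4168 ang 266.6
```

Still hanging about 4 mm above the pot floor; down a little more, then open.

servo_tool:
  steps: [-0.002, -0.001, 0.005, 0, -0.004, 0, -1, -0.002, 0, 0.004, 0, -0.004, 0, -1, 0, 0, 0, 0, 0, 0, -1, 0, 0, 0, 0, 0, 0, -0.6, 0, 0, 0, 0, 0, 0, -0.4, 0, 0, 0, 0, 0, 0, 0, 0, 0, 0, 0, 0, 0, 1, 0, 0, 0, 0, 0, 0, 1, 0, 0, 0, 0, 0, 0, 1, 0, 0, 0, 0, 0, 0, 1, 0, 0, 0, 0, 0, 0, 1, 0, 0, 0, 0, 0, 0, 1, 0, 0, 0, 0, 0, 0, 1, 0, 0, 0, 0, 0, 0, 1]

```text
clock: 19.8
tcp_pos: [0.5167, -0.3824, 0.1544]
tcp_rot: [[1.0, -0.018, 0.004], [-0.018, -1.0, -0.006], [0.004, 0.006, -1.0]]
ft_force: [0.1, -0.1, 0.1]
finger_gap: 0.934
```

```bash
python3 - <<'E'
from h import *
say()
s=env.capture("scene")
b=cv2.resize(s["frame"][180:320,110:210],(428,600),interpolation=cv2.INTER_CUBIC)
cv2.imwrite("pics/c7.png",b)
E
```

```text
19.8 [ 0.5167 -0.3824  0.1544] yaw -1.0 zax [ 0.004 -0.006 -1.   ] F [ 0.1 -0.1  0.1] gap 0.934 q [ 0.13  0.7   0.65  1.66 -0.5   0.94  0.95]
```

View pics/c7.png

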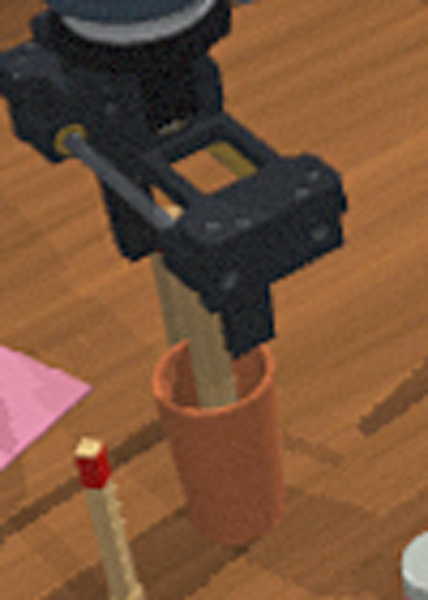

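servo_tool:
  steps: [0, 0, -0.02, 0, 0, 0, 1, 0, 0, -0.04, 0, 0, 0, 1, 0, 0, -0.05, 0, 0, 0, 1, 0, 0, -0.06, 0, 0, 0, 1, 0, 0, -0.06, 0, 0, 0, 1, 0, 0, -0.05, 0, 0, 0, 1, 0, 0, -0.03, 0, 0, 0, 1, 0, 0, 0, 0, 0, 0, 1]

```text
clock: 20.52
tcp_pos: [0.5144, -0.3815, 0.3198]
tcp_rot: [[1.0, -0.02, 0.002], [-0.02, -1.0, -0.006], [0.002, 0.006, -1.0]]
ft_force: [-0.0, -0.7, 0.2]
finger_gap: 1.002
```

```bash
cat >> h.py <<'E'
YB=.2312
B=np.array([[np.cos(YB),-np.sin(YB)],[np.sin(YB),np.cos(YB)]])
def tob(p): return (np.array(p)[:2]-C)@B
def frb(x,y): return C+B@np.array([x,y])
E
python3 - <<'E'
from h import *
say()
t=np.load("c0.npy",allow_pickle=True)[0]
for n,uv,z in (("rear",(299.25,160.75),.09),("rearL",(289.5,162.5),.09),("rearR",(309,159),.09),("front",(306.8,203.6),.09),("cuptop",(260,122),.1),("cupbot",(260,136),.0)):
    P=ray(t,[uv],z)[0]; print(n,P.round(3),tob(P).round(4))
x,y=frb(.15,-.17);print(x,y)
plan([(.62,-.25,.30,5,6),(x,y,.25,13.2,6)],-1)
E
```

```text
20.52 [ 0.5144 -0.3815  0.3198] yaw -1.2 zax [ 0.002 -0.006 -1.   ] F [-0.  -0.7  0.2] gap 1.002 q [ 0.07  0.54  0.76  1.51 -0.37  1.24  0.85]
rear [ 0.659 -0.114  0.09 ] [ 0.0789 -0.1699]
rearL [ 0.653 -0.091  0.09 ] [ 0.0788 -0.1467]
rearR [ 0.664 -0.136  0.09 ] [ 0.079  -0.1932]
front [ 0.557 -0.135  0.09 ] [-0.0247 -0.1669]
cuptop [ 0.746 -0.017  0.1  ] [ 0.1863 -0.0962]
cupbot [ 0.751 -0.015  0.   ] [ 0.1911 -0.0945]
0.7279635971439073 -0.09750479675277463
0.034,-0.045,0.006,0.002,0,-0.034,-1,
0.035,-0.044,0.007,0.002,-0.001,-0.034,-1,
0.036,-0.043,0.006,0.002,0,-0.034,-1,
0.037,-0.043,0.007,0.002,-0.001,-0.034,-1,
0.037,-0.042,0.006,0.002,0,-0.035,-1,
0.038,-0.041,0.007,0.001,-0.001,-0.034,-1,
0.04,-0.047,0.017,0,0,-0.046,-1,
0.042,-0.047,0.017,0,0,-0.046,-1,
0.043,-0.045,0.016,0,0,-0.045,-1,
0.043,-0.045,0.017,0,0,-0.046,-1,
0.045,-0.043,0.016,0,0,-0.045,-1,
0.045,-0.043,0.017,0,0,-0.046,-1,
12 rows; end [ 0.7277 -0.0973  0.2499] 13.2
```

servo_tool:
  steps: [0.02, -0.03, 0.004, 0.002, 0, -0.034, -1, 0.034, -0.044, 0.006, 0.002, 0, -0.034, -1, 0.036, -0.043, 0.006, 0.002, 0, -0.034, -1, 0.037, -0.043, 0.006, 0.002, 0, -0.034, -1, 0.037, -0.042, 0.006, 0.002, 0, -0.035, -1, 0.038, -0.041, 0.006, 0, 0, -0.034, -1, 0.04, -0.047, 0.01, 0, 0, -0.046, -1, 0.04, -0.047, 0.01, 0, 0, -0.046, -1, 0.038, -0.045, 0.01, 0, 0, -0.045, -1, 0.036, -0.045, 0.01, 0, 0, -0.046, -1, 0.025, -0.03, 0.01, 0, 0, -0.045, -1, 0.01, -0.015, 0, 0, 0, -0.046, -1, 0, 0, 0, 0, 0, 0, -1, 0, 0, 0, 0, 0, 0, -1]

```text
clock: 21.68
tcp_pos: [0.6932, -0.1045, 0.2598]
tcp_rot: [[0.968, 0.249, -0.016], [0.25, -0.968, 0.008], [-0.014, -0.012, -1.0]]
ft_force: [-0.3, -0.4, -0.1]
finger_gap: 0.006
```

```bash
python3 - <<'E'
from h import *
say(); print(tob(env.get_state()["tcp_pos"]))
x,y=frb(.125,-.17)
plan([(x,y,.2,13.2,5),(x,y,.10,13.2,5),(x,y,.066,13.2,3)],-1)
E
```

```text
21.68 [ 0.6932 -0.1045  0.2598] yaw 14.5 zax [-0.016  0.008 -1.   ] F [-0.3 -0.4 -0.1] gap 0.006 q [-0.28  0.69  0.62  1.37 -0.4   1.23  0.63]
[ 0.11456318 -0.16889514]
0.004,0.001,0.024,-0.005,0.005,0.008,-1,
0.005,0.001,0.024,-0.004,0.005,0.008,-1,
0.004,0.001,0.024,-0.005,0.006,0.009,-1,
0.004,0,0.024,-0.004,0.005,0.008,-1,
0.005,0,0.023,-0.005,0.006,0.009,-1,
0,0,0.04,0,0,0,-1,
0,0,0.04,0,0,0,-1,
0,0,0.04,0,0,0,-1,
0,0,0.04,0,0,0,-1,
0,0,0.04,0,0,0,-1,
0,0,0.023,0,0,0,-1,
0,0,0.023,0,0,0,-1,
0,0,0.022,0,0,0,-1,
13 rows; end [ 0.7037 -0.1031  0.0662] 13.2
```

servo_tool:
  steps: [0.004, 0.001, 0.024, -0.005, 0.005, 0.008, -1, 0.005, 0.001, 0.024, -0.004, 0.005, 0.008, -1, 0.004, 0.001, 0.024, -0.005, 0.006, 0.008, -1, 0.004, 0, 0.024, -0.004, 0.005, 0.008, -1, 0.005, 0, 0.024, -0.005, 0.006, 0.008, -1, 0, 0, 0.03, 0, 0, 0, -1, 0, 0, 0.02, 0, 0, 0, -1, 0, 0, 0, 0, 0, 0, -1, 0, 0, 0, 0, 0, 0, -1]

```text
clock: 22.43
tcp_pos: [0.6983, -0.1207, 0.1671]
tcp_rot: [[0.979, 0.204, 0.0], [0.204, -0.979, -0.009], [-0.002, 0.009, -1.0]]
ft_force: [1.2, -0.3, 0.2]
finger_gap: 0.005
```

```bash
python3 - <<'E'
from h import *
say(); print(tob(env.get_state()["tcp_pos"]))
x,y=frb(.125,-.17)
plan([(x,y,.10,13.2,4),(x,y,.066,13.2,3)],-1)
E
```

```text
22.43 [ 0.6983 -0.1207  0.1671] yaw 11.7 zax [ 0.    -0.009 -1.   ] F [ 1.2 -0.3  0.2] gap 0.005 q [-0.25  0.78  0.59  1.45 -0.46  1.05  0.64]
[ 0.11583039 -0.18582313]
0.004,-0.008,0.033,0.004,0.001,-0.012,-1,
0.005,-0.008,0.034,0.004,0.001,-0.012,-1,
0.004,-0.008,0.034,0.004,0.001,-0.012,-1,
0.005,-0.009,0.033,0.004,0,-0.013,-1,
0,0,0.023,0,0,0,-1,
0,0,0.023,0,0,0,-1,
0,0,0.022,0,0,0,-1,
7 rows; end [ 0.7036 -0.1031  0.0661] 13.2
```

servo_tool:
  steps: [0.006, -0.009, 0.015, 0.004, 0, -0.01, -1, 0.006, -0.009, 0.02, 0.004, 0, -0.01, -1, 0.006, -0.008, 0.02, 0.003, 0, -0.01, -1, 0.004, -0.008, 0.015, 0, 0, -0.008, -1, 0, 0, 0, 0, 0, 0, -1, 0, 0, 0, 0, 0, 0, -1]

```text
clock: 22.93
tcp_pos: [0.7072, -0.1009, 0.13]
tcp_rot: [[0.975, 0.224, 0.002], [0.224, -0.975, -0.003], [0.001, 0.003, -1.0]]
ft_force: [-0.0, 0.4, -0.0]
finger_gap: 0.008
```

```bash
python3 - <<'E'
from h import *
say(); print(tob(env.get_state()["tcp_pos"]))
x,y=frb(.122,-.17)
plan([(x,y,.066,13.2,4)],-1)
E
```

```text
22.93 [ 0.7072 -0.1009  0.13  ] yaw 12.9 zax [ 0.002 -0.003 -1.   ] F [-0.   0.4 -0. ] gap 0.008 q [-0.26  0.83  0.56  1.45 -0.48  1.    0.64]
[ 0.12902118 -0.16850613]
-0.004,0.001,0.032,0.002,0,-0.002,-1,
-0.003,0.001,0.032,0.001,-0.001,-0.002,-1,
-0.004,0,0.032,0.002,0,-0.002,-1,
-0.003,0.001,0.032,0.001,-0.001,-0.002,-1,
4 rows; end [ 0.7008 -0.104   0.066 ] 13.2
```

servo_tool:
  steps: [0, 0.001, 0.015, 0, 0, 0, -1, 0, 0.001, 0.025, 0, 0, 0, -1, 0, 0, 0.03, 0, 0, 0, -1, 0, 0, 0.03, 0, 0, 0, -1, 0, 0, 0.02, 0, 0, 0, -1, 0, 0, 0, 0, 0, 0, -1, 0, 0, 0, 0, 0, 0, -1]

```text
clock: 23.52
tcp_pos: [0.7069, -0.1023, 0.0626]
tcp_rot: [[0.975, 0.224, 0.0], [0.224, -0.975, -0.003], [-0.0, 0.003, -1.0]]
ft_force: [-0.4, 0.3, 0.5]
finger_gap: 0.002
```

```bash
python3 - <<'E'
from h import *
say(); print(tob(env.get_state()["tcp_pos"]))
x,y=frb(.095,-.17)
plan([(x,y,.066,13.2,4)],-1)
E
```

```text
23.52 [ 0.7069 -0.1023  0.0626] yaw 12.9 zax [ 0.    -0.003 -1.   ] F [-0.4  0.3  0.5] gap 0.002 q [-0.23  0.91  0.52  1.47 -0.52  0.9   0.67]
[ 0.12836093 -0.1698635 ]
-0.017,0,-0.002,0.001,0,-0.002,-1,
-0.017,0,-0.002,0.002,0,-0.002,-1,
-0.016,0,-0.001,0.001,0,-0.002,-1,
-0.017,0.001,-0.002,0.002,0.001,-0.003,-1,
4 rows; end [ 0.6743 -0.1104  0.0661] 13.2
```

servo_tool:
  steps: [-0.012, 0, 0, 0, 0, 0, -1, -0.016, 0, 0, 0, 0, 0, -1, -0.016, 0, 0, 0, 0, 0, -1, -0.014, 0, 0, 0, 0, 0, -1, -0.014, 0, 0, 0, 0, 0, -1, -0.014, 0, 0, 0, 0, 0, -1, -0.014, 0, 0, 0, 0, 0, -1, -0.014, 0, 0, 0, 0, 0, -1, -0.014, 0, 0, 0, 0, 0, -1]

```text
clock: 24.27
tcp_pos: [0.6627, -0.1104, 0.0702]
tcp_rot: [[0.972, 0.23, 0.051], [0.231, -0.973, -0.002], [0.049, 0.013, -0.999]]
ft_force: [20.5, 1.8, -12.5]
finger_gap: 0.012
```

```bash
python3 - <<'E'
from h import *
say(); print(tob(env.get_state()["tcp_pos"]))
t=env.capture("scene");np.save("c8.npy",[t],allow_pickle=True)
cv2.imwrite("pics/c8.png",cv2.resize(t["frame"][180:300,210:330],(600,600),interpolation=cv2.INTER_CUBIC))
x,y=frb(.036,-.17)
plan([(x,y,.062,13.2,6)],-1)
E
```

```text
24.27 [ 0.6627 -0.1104  0.0702] yaw 13.4 zax [ 0.051 -0.002 -0.999] F [ 20.5   1.8 -12.5] gap 0.012 q [-0.24  0.81  0.5   1.65 -0.53  0.77  0.74]
[ 0.08354103 -0.16756214]
-0.016,0.001,0.002,0.004,-0.016,0.001,-1,
-0.016,0.001,0.002,0.004,-0.016,0.001,-1,
-0.016,0.001,0.002,0.004,-0.016,0.001,-1,
-0.016,0.001,0.003,0.004,-0.016,0,-1,
-0.016,0,0.003,0.005,-0.016,0.001,-1,
-0.015,0.001,0.002,0.004,-0.015,0,-1,
6 rows; end [ 0.6172 -0.1237  0.0622] 13.2
```

View pics/c8.png

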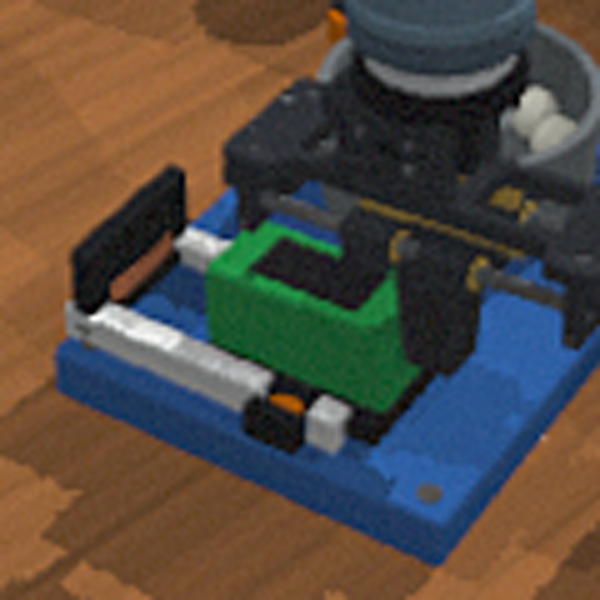

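servo_tool:
  steps: [-0.012, 0.002, 0.004, 0.004, -0.025, 0, -1, -0.012, 0.002, 0.004, 0.004, -0.025, 0, -1, -0.012, 0, 0.004, 0, -0.02, 0, -1, -0.012, 0, 0.003, 0, -0.02, 0, -1, -0.012, 0, 0.003, 0, -0.01, 0, -1, -0.012, 0, 0.003, 0, -0.01, 0, -1]

```text
clock: 24.82
tcp_pos: [0.663, -0.1102, 0.0708]
tcp_rot: [[0.968, 0.242, 0.068], [0.244, -0.97, -0.01], [0.064, 0.027, -0.998]]
ft_force: [16.8, 0.8, -8.7]
finger_gap: 0.005
```

```bash
python3 - <<'E'
from h import *
say(); print(tob(env.get_state()["tcp_pos"]))
E
```

```text
24.82 [ 0.663  -0.1102  0.0708] yaw 14.1 zax [ 0.068 -0.01  -0.998] F [16.8  0.8 -8.7] gap 0.005 q [-0.24  0.8   0.5   1.66 -0.53  0.74  0.75]
[ 0.08389864 -0.16744452]
```

```bash
python3 - <<'E'
from h import *
s0=np.load("c0.npy",allow_pickle=True)[1]; s1=env.capture("scene"); np.save("c9.npy",[s1],allow_pickle=True)
for x0 in (.029,.022,.016,.01):
    print(x0,[proj(s0,[*frb(x0+a,-.17+b),z])[0].round(1).tolist() for a,b,z in ((-.05,-.024,.09),(-.05,-.024,.045),(-.05,.024,.09),(.05,-.024,.045))])
def g(c):
    h=cv2.cvtColor(c["frame"],cv2.COLOR_BGR2HSV); m=(h[...,0]>50)&(h[...,0]<80)&(h[...,1]>150)
    m[:220]=0;m[285:]=0;m[:,:235]=0;m[:,320:]=0
    ys,xs=np.nonzero(m); return xs.min(),xs.max(),ys.min(),ys.max(), [int(np.nonzero(m[y])[0].min()) for y in (236,240,244)]
print(g(s0),g(np.load("c8.npy",allow_pickle=True)[0]),g(s1))
im=s1["frame"][180:300,210:330]
b=cv2.resize(im,(600,600),interpolation=cv2.INTER_CUBIC); st=env.get_state()
for l in np.arange(-.06,.001,.01): cv2.circle(b,tuple(np.int32((proj(s1,st["tcp_pos"]+st["tcp_rot"][:,2]*l)[0]-[210,180]+.5)*5)),2,(255,0,255),-1)
cv2.imwrite("pics/c9.png",b)
E
```

```text
0.029 [[253.4, 235.1], [253.8, 249.5], [264.7, 224.2], [289.8, 265.3]]
0.022 [[250.9, 234.0], [251.4, 248.4], [262.2, 223.2], [287.2, 264.1]]
0.016 [[248.8, 233.1], [249.3, 247.5], [260.2, 222.4], [284.9, 263.2]]
0.01 [[246.7, 232.2], [247.2, 246.6], [258.1, 221.5], [282.7, 262.2]]
(np.int64(255), np.int64(300), np.int64(226), np.int64(264), [255, 255, 255]) (np.int64(245), np.int64(293), np.int64(224), np.int64(266), [252, 251, 252]) (np.int64(251), np.int64(293), np.int64(224), np.int64(262), [251, 252, 252])
```

servo_tool:
  steps: [0.01, 0, 0, 0, 0, 0, -1, 0.015, 0, 0, 0, -0.03, 0, -1, 0.015, 0, 0, 0, -0.05, 0, -1, 0, 0, 0, 0, -0.05, 0, -1, 0, 0, 0.005, 0, -0.05, 0, -1, 0, 0, 0.005, 0, -0.03, 0, -1, 0, 0, 0, 0, 0, 0, -1, 0, 0, 0, 0, 0, 0, -1]

```text
clock: 25.53
tcp_pos: [0.682, -0.1062, 0.0712]
tcp_rot: [[0.97, 0.242, -0.037], [0.24, -0.97, -0.038], [-0.045, 0.028, -0.999]]
ft_force: [-0.5, -0.4, -0.0]
finger_gap: 0.003
```

```bash
python3 - <<'E'
from h import *
say(); print(tob(env.get_state()["tcp_pos"]))
E
```

```text
25.53 [ 0.682  -0.1062  0.0712] yaw 13.9 zax [-0.037 -0.038 -0.999] F [-0.5 -0.4 -0. ] gap 0.003 q [-0.27  0.89  0.55  1.51 -0.48  0.92  0.66]
[ 0.10329153 -0.16789703]
```

servo_tool:
  steps: [0, 0, 0.008, 0.02, -0.03, 0.005, -1, 0, 0, 0.01, 0.02, -0.03, 0.005, -1, 0, 0, 0.01, 0.02, -0.03, 0.005, -1, 0, 0, 0.01, 0, -0.02, 0, -1, 0, 0, 0, 0, 0, 0, -1, 0, 0, 0, 0, 0, 0, -1]

```text
clock: 26.03
tcp_pos: [0.6789, -0.1081, 0.0501]
tcp_rot: [[0.968, 0.228, -0.107], [0.228, -0.974, -0.018], [-0.109, -0.007, -0.994]]
ft_force: [-1.1, -0.4, 0.8]
finger_gap: 0.002
```

```bash
python3 - <<'E'
from h import *
say(); print(tob(env.get_state()["tcp_pos"]))
E
```

```text
26.03 [ 0.6789 -0.1081  0.0501] yaw 13.2 zax [-0.107 -0.018 -0.994] F [-1.1 -0.4  0.8] gap 0.002 q [-0.24  0.95  0.54  1.45 -0.48  0.99  0.65]
[ 0.09985632 -0.16910749]
```

servo_tool:
  steps: [-0.008, 0, 0.001, 0, 0, 0, -1, -0.01, 0, 0.001, 0, 0, 0, -1, -0.01, 0, 0.001, 0, 0, 0, -1, -0.01, 0, 0.001, 0, 0, 0, -1, -0.01, 0, 0.002, 0, -0.005, 0, -1, -0.01, 0, 0.002, 0, -0.005, 0, -1, -0.01, 0, 0.002, 0, -0.005, 0, -1, -0.01, 0, 0.002, 0, -0.005, 0, -1]

```text
clock: 26.7
tcp_pos: [0.6488, -0.115, 0.0522]
tcp_rot: [[0.968, 0.232, -0.092], [0.232, -0.973, -0.021], [-0.094, -0.001, -0.996]]
ft_force: [9.1, 0.8, -4.6]
finger_gap: 0.005
```

```bash
python3 - <<'E'
from h import *
say(); print(tob(env.get_state()["tcp_pos"]))
E
```

```text
26.7 [ 0.6488 -0.115   0.0522] yaw 13.4 zax [-0.092 -0.021 -0.996] F [ 9.1  0.8 -4.6] gap 0.005 q [-0.25  0.89  0.54  1.55 -0.48  0.92  0.69]
[ 0.06893108 -0.16889444]
```

servo_tool:
  steps: [-0.01, 0, 0.003, 0, -0.01, 0, -1, -0.01, 0, 0.003, 0, -0.01, 0, -1, -0.01, 0, 0.003, 0, -0.01, 0, -1, -0.01, 0, 0.003, 0, -0.01, 0, -1, -0.01, 0, 0.003, 0, -0.01, 0, -1, -0.01, 0, 0.003, 0, -0.01, 0, -1]

```text
clock: 27.2
tcp_pos: [0.6489, -0.115, 0.053]
tcp_rot: [[0.969, 0.243, -0.054], [0.241, -0.97, -0.03], [-0.06, 0.016, -0.998]]
ft_force: [14.1, 0.7, -6.7]
finger_gap: 0.004
```

```bash
python3 - <<'E'
from h import *
say(); print(tob(env.get_state()["tcp_pos"]))
E
```

```text
27.2 [ 0.6489 -0.115   0.053 ] yaw 14.0 zax [-0.054 -0.03  -0.998] F [14.1  0.7 -6.7] gap 0.004 q [-0.25  0.87  0.53  1.59 -0.49  0.87  0.7 ]
[ 0.06897496 -0.16894563]
```

servo_tool:
  steps: [-0.01, 0, 0.008, 0, -0.01, 0, -1, -0.012, 0, 0.01, 0, -0.02, 0, -1, -0.012, 0, 0.01, 0, -0.02, 0, -1, -0.012, 0, 0.008, 0, -0.02, 0, -1]

```text
clock: 27.53
tcp_pos: [0.6479, -0.1163, 0.0477]
tcp_rot: [[0.967, 0.25, -0.042], [0.248, -0.968, -0.039], [-0.05, 0.027, -0.998]]
ft_force: [10.0, 3.5, 8.5]
finger_gap: 0.001
```

```bash
python3 - <<'E'
from h import *
say(); print(tob(env.get_state()["tcp_pos"]))
s=env.capture("scene"); h=cv2.cvtColor(s["frame"],cv2.COLOR_BGR2HSV); m=(h[...,0]>50)&(h[...,0]<80)&(h[...,1]>150)
print([np.nonzero(m[y,220:320])[0][[0,-1]]+220 for y in (232,236,240,244,248,252)])
E
```

```text
27.53 [ 0.6479 -0.1163  0.0477] yaw 14.4 zax [-0.042 -0.039 -0.998] F [10.   3.5  8.5] gap 0.001 q [-0.26  0.87  0.53  1.61 -0.49  0.84  0.71]
[ 0.06779643 -0.1699574 ]
[array([246, 254]), array([246, 264]), array([235, 280]), array([247, 283]), array([252, 283]), array([262, 283])]
```

servo_tool:
  steps: [-0.014, 0, 0.006, 0.01, -0.03, 0, -1, -0.016, 0, 0.006, 0.01, -0.03, 0.01, -1, -0.016, 0, 0.006, 0.01, -0.03, 0.01, -1, -0.016, 0, 0.006, 0.01, -0.03, 0.01, -1]

```text
clock: 27.92
tcp_pos: [0.6357, -0.1188, 0.0474]
tcp_rot: [[0.968, 0.24, -0.069], [0.239, -0.971, -0.033], [-0.075, 0.015, -0.997]]
ft_force: [9.5, 3.2, 3.8]
finger_gap: 0.007
```

```bash
python3 - <<'E'
from h import *
say(); print(tob(env.get_state()["tcp_pos"]))
E
```

```text
27.92 [ 0.6357 -0.1188  0.0474] yaw 13.9 zax [-0.069 -0.033 -0.997] F [9.5 3.2 3.8] gap 0.007 q [-0.25  0.87  0.54  1.62 -0.48  0.86  0.71]
[ 0.05532201 -0.16960234]
```

Moving smoothly at about 10 N. About 22 mm remain.

servo_tool:
  steps: [-0.015, 0, 0.004, 0.01, -0.03, 0.01, -1, -0.015, 0, 0.004, 0.01, -0.03, 0.01, -1, -0.015, 0, 0.004, 0.01, -0.03, 0.01, -1, -0.015, 0, 0.004, 0.01, -0.03, 0, -1]

```text
clock: 28.25
tcp_pos: [0.6185, -0.1228, 0.0481]
tcp_rot: [[0.968, 0.228, -0.107], [0.227, -0.974, -0.027], [-0.11, 0.001, -0.994]]
ft_force: [6.4, 1.4, -0.6]
finger_gap: 0.004
```

```bash
python3 - <<'E'
from h import *
say(); print(tob(env.get_state()["tcp_pos"]))
E
```

```text
28.25 [ 0.6185 -0.1228  0.0481] yaw 13.2 zax [-0.107 -0.027 -0.994] F [ 6.4  1.4 -0.6] gap 0.004 q [-0.25  0.87  0.54  1.63 -0.48  0.89  0.71]
[ 0.03765437 -0.16957706]
```

servo_tool:
  steps: [-0.012, 0, 0.003, 0.01, 0, 0, -1, -0.012, 0, 0.003, 0.01, 0, 0, -1, -0.014, 0, 0.004, 0, 0, 0, -1, -0.014, 0, 0.005, 0, 0, 0, -1]

```text
clock: 28.58
tcp_pos: [0.6103, -0.1249, 0.0484]
tcp_rot: [[0.97, 0.234, -0.07], [0.233, -0.972, -0.017], [-0.072, 0.0, -0.997]]
ft_force: [20.3, 3.8, -0.5]
finger_gap: 0.003
```

```bash
python3 - <<'E'
from h import *
say(); print(tob(env.get_state()["tcp_pos"]))
s=env.capture("scene"); h=cv2.cvtColor(s["frame"],cv2.COLOR_BGR2HSV); m=(h[...,0]>50)&(h[...,0]<80)&(h[...,1]>150)
print([np.nonzero(m[y,220:320])[0][[0,-1]]+220 for y in (226,228,230,232,236,240,244,248,252)])
for x0 in (-.025,-.03,-.033): print(x0,[proj(s,[*frb(x0+a,-.17+b),z])[0].round(1).tolist() for a,b,z in ((-.05,-.024,.09),(-.05,-.024,.045),(.05,-.024,.09),(.05,-.024,.045))])
E
```

```text
28.58 [ 0.6103 -0.1249  0.0484] yaw 13.5 zax [-0.07  -0.017 -0.997] F [20.3  3.8 -0.5] gap 0.003 q [-0.24  0.84  0.53  1.68 -0.49  0.83  0.74]
[ 0.02924301 -0.16968361]
[array([233, 241]), array([233, 244]), array([233, 250]), array([233, 255]), array([235, 269]), array([234, 268]), array([243, 269]), array([252, 269]), array([262, 268])]
-0.025 [[234.7, 227.2], [235.5, 241.5], [270.0, 242.1], [270.0, 256.6]]
-0.03 [[233.0, 226.4], [233.8, 240.7], [268.2, 241.3], [268.2, 255.8]]
-0.033 [[231.9, 226.0], [232.8, 240.3], [267.1, 240.9], [267.1, 255.3]]
```

servo_tool:
  steps: [0.02, 0, 0, 0, 0.02, 0, -1, 0.03, 0, -0.003, 0, 0.04, 0, -1, 0.03, 0, -0.005, 0, 0.04, 0, -1, 0.02, 0, -0.02, 0, 0.03, 0, -1, 0, 0, -0.04, 0, 0, 0, -1, 0, 0, -0.06, 0, 0, 0, -1, 0, 0, -0.07, 0, 0, 0, -1, 0, 0, -0.07, 0, 0, 0, -1, 0, 0, -0.06, 0, 0, 0, -1, 0, 0.04, -0.03, 0, 0, 0, -1, 0, 0.06, 0, 0, 0, 0, -1, 0, 0.06, 0, 0, 0, 0, -1, 0, 0.06, 0, 0, 0, 0, -1, 0, 0.05, 0, 0, 0, 0, -1, 0, 0.03, 0, 0, 0, 0, -1, 0, 0, 0, 0, 0, 0, -1, 0, 0, 0, 0, 0, 0, -1, 0, 0, 0, 0, 0, 0, -1]

```text
clock: 30.13
tcp_pos: [0.6961, -0.2642, 0.2416]
tcp_rot: [[0.972, 0.233, 0.001], [0.233, -0.972, 0.002], [0.001, -0.002, -1.0]]
ft_force: [-0.0, 0.6, -0.2]
finger_gap: 0.008
```

```bash
python3 - <<'E'
from h import *
say()
t0,s0=np.load("c0.npy",allow_pickle=True)
t,s=env.capture("top"),env.capture("scene")
def orange(c,box):
    h=cv2.cvtColor(c["frame"],cv2.COLOR_BGR2HSV); o=((h[...,0]>5)&(h[...,0]<20)&(h[...,1]>215)&(h[...,2]>120)).astype(np.uint8)
    n,l,st,ce=cv2.connectedComponentsWithStats(o); return [(st[i].tolist(),ce[i].round(1).tolist()) for i in range(1,n) if st[i,4]>3 and box[0]<ce[i][0]<box[2] and box[1]<ce[i][1]<box[3]]
print("top",orange(t0,(300,170,335,200)),orange(t,(300,170,335,200)))
print("scene",orange(s0,(240,230,300,290)),orange(s,(240,230,300,290)))
for q in (0,.006): print(q,proj(t0,[*frb(.025,-.213+q),.045])[0].round(1),proj(s0,[*frb(.025,-.213+q),.045])[0].round(1))
for c in(t0,t):
    h=cv2.cvtColor(c["frame"],cv2.COLOR_BGR2HSV); m=((h[...,0]>50)&(h[...,0]<80)&(h[...,1]>150)).astype(np.uint8); m[:150]=0;m[250:]=0;m[:,:270]=0;m[:,345:]=0
    ys,xs=np.nonzero(m); print("green top",xs.min(),xs.max(),ys.min(),ys.max(),tob(ray(c,[[(xs.min()+xs.max())/2,(ys.min()+ys.max())/2]],.09)[0]).round(4))
# dark bead
g=t["frame"][222:240,220:242].max(2); ys,xs=np.nonzero(g<45); P=ray(t,[[xs.mean()+220,ys.mean()+222]],.05)[0]; d=P[:2]-C;a=np.radians(168.6);print("dark",xs.mean()+220,ys.mean()+222,d@np.array([np.cos(a),np.sin(a)]),d@np.array([-np.sin(a),np.cos(a)]))
for n in("stick","stick_pot"): print(n,[(round(d["conf"],2),np.round(d["box"]).tolist()) for d in env.trace(s,n)])
# stick red top
h=cv2.cvtColor(s["frame"],cv2.COLOR_BGR2HSV)
for c in(s0,s):
    h=cv2.cvtColor(c["frame"],cv2.COLOR_BGR2HSV); m=(((h[...,0]<5)|(h[...,0]>175))&(h[...,1]>200)).astype(np.uint8);m[:,:115]=0;m[:,200:]=0
    n,l,st,ce=cv2.connectedComponentsWithStats(m); print([(st[i].tolist()) for i in range(1,n) if st[i,4]>5])
E
```

```text
30.13 [ 0.6961 -0.2642  0.2416] yaw 13.5 zax [ 0.001  0.002 -1.   ] F [-0.   0.6 -0.2] gap 0.008 q [-0.03  0.77  0.61  1.26 -0.44  1.23  0.82]
top [([316, 182, 5, 7, 29], [317.9, 185.2])] []
scene [([266, 260, 4, 2, 6], [267.5, 260.5])] [([264, 258, 7, 5, 22], [267.4, 259.7])]
0 [319.8 184.5] [265.5 261.3]
0.006 [317.4 184.9] [267.  259.8]
green top 289 316 159 206 [ 0.026 -0.167]Traceback (most recent call last):
  File "<stdin>", line 13, in <module>
    return umr_minimum(a, axis, None, out, keepdims, initial, where)
ValueError: zero-size array to reduction operation minimum which has no identity
```

servo_tool:
  steps: [0, 0.02, -0.06, 0, 0, 0, -1, 0, 0.04, -0.06, 0, 0, 0, -1, -0.02, 0.05, -0.05, 0, 0, 0, -1, -0.03, 0.05, -0.02, 0, 0, 0, -1, -0.03, 0.05, 0, 0, 0, 0, -1, -0.03, 0.04, 0, 0, 0, 0, -1, -0.02, 0.02, 0, 0, 0, 0, -1, 0, 0, 0, 0, 0, 0, -1, 0, 0, 0, 0, 0, 0, -1]

```text
clock: 30.98
tcp_pos: [0.6704, -0.396, 0.3387]
tcp_rot: [[0.966, 0.257, -0.0], [0.257, -0.966, 0.014], [0.003, -0.013, -1.0]]
ft_force: [0.2, 0.7, -0.1]
finger_gap: 0.004
```

```bash
python3 - <<'E'
from h import *
say()
t0,s0=np.load("c0.npy",allow_pickle=True)
t,s=env.capture("top"),env.capture("scene")
def orange(c,box):
    h=cv2.cvtColor(c["frame"],cv2.COLOR_BGR2HSV); o=((h[...,0]>5)&(h[...,0]<20)&(h[...,1]>215)&(h[...,2]>120)).astype(np.uint8)
    n,l,st,ce=cv2.connectedComponentsWithStats(o); return [(st[i].tolist(),ce[i].round(1).tolist()) for i in range(1,n) if st[i,4]>3 and box[0]<ce[i][0]<box[2] and box[1]<ce[i][1]<box[3]]
print("top",orange(t0,(300,170,335,200)),orange(t,(300,170,335,200)))
print("scene",orange(s0,(240,230,300,290)),orange(s,(240,230,300,290)))
for c in(t0,t):
    h=cv2.cvtColor(c["frame"],cv2.COLOR_BGR2HSV); m=((h[...,0]>50)&(h[...,0]<80)&(h[...,1]>150)).astype(np.uint8); m[:150]=0;m[250:]=0;m[:,:270]=0;m[:,345:]=0
    ys,xs=np.nonzero(m)
    if len(xs): print("green top",xs.min(),xs.max(),ys.min(),ys.max(),tob(ray(c,[[(xs.min()+xs.max())/2,(ys.min()+ys.max())/2]],.09)[0]).round(4))
g=t["frame"][222:240,220:242].max(2); ys,xs=np.nonzero(g<45)
P=ray(t,[[xs.mean()+220,ys.mean()+222]],.05)[0]; d=P[:2]-C;a=np.radians(168.6);print("dark",len(xs),xs.mean()+220,ys.mean()+222,d@np.array([np.cos(a),np.sin(a)]),d@np.array([-np.sin(a),np.cos(a)]))
for n in("stick","stick_pot"):
    for c in(s,t): print(n,[(round(d["conf"],2),np.round(d["box"]).tolist()) for d in env.trace(c,n)])
for c in(s0,s):
    h=cv2.cvtColor(c["frame"],cv2.COLOR_BGR2HSV); m=(((h[...,0]<5)|(h[...,0]>175))&(h[...,1]>200)).astype(np.uint8);m[:,:115]=0;m[:,200:]=0
    n,l,st,ce=cv2.connectedComponentsWithStats(m); print([(st[i].tolist()) for i in range(1,n) if st[i,4]>5])
E
```

```text
30.98 [ 0.6704 -0.396   0.3387] yaw 14.9 zax [-0.     0.014 -1.   ] F [ 0.2  0.7 -0.1] gap 0.004 q [ 0.2   0.79  0.62  0.99 -0.44  1.48  0.97]
top [([316, 182, 5, 7, 29], [317.9, 185.2])] [([314, 182, 7, 8, 44], [317.0, 185.3])]
scene [([266, 260, 4, 2, 6], [267.5, 260.5])] [([264, 258, 7, 5, 22], [267.4, 259.7])]
green top 289 316 159 206 [ 0.026 -0.167]
green top 293 319 185 214 [-0.015 -0.167]
dark 95 230.10526315789474 231.21052631578948 0.05232631067092209 0.003913925258987427
stick [(0.84, [146.0, 227.0, 163.0, 279.0]), (0.83, [127.0, 282.0, 144.0, 332.0])]
stick []
stick_pot [(0.64, [143.0, 261.0, 175.0, 308.0])]
stick_pot [(0.55, [317.0, 182.0, 320.0, 188.0])]
[[144, 230, 14, 13, 104], [128, 285, 8, 9, 45]]
[[144, 231, 15, 13, 109], [128, 286, 8, 8, 37]]
```

```bash
python3 - <<'E'
from h import *
t0,s0=np.load("c0.npy",allow_pickle=True)
t,s=env.capture("top"),env.capture("scene")
for c in(t0,t):
    for y in(184,186): print(y,[tuple(int(v) for v in p[::2]) for p in c["frame"][y,310:323]])
for c in(s0,s):
    h=cv2.cvtColor(c["frame"],cv2.COLOR_BGR2HSV); m=(h[...,0]>50)&(h[...,0]<80)&(h[...,1]>150)
    print([(np.nonzero(m[y,220:320])[0][[0,-1]]+220).tolist() if m[y,220:320].any() else 0 for y in range(224,262,3)])
s2=s;print([proj(s2,[*frb(x0-.05,-.194),.09])[0].round(2).tolist()+proj(s2,[*frb(x0+.05,-.194),.06])[0].round(2).tolist() for x0 in(.029,-.0295,-.033)])
E
```

```text
184 [(38, 34), (61, 34), (75, 20), (74, 21), (52, 27), (22, 94), (0, 187), (0, 180), (0, 179), (0, 180), (21, 63), (29, 21), (26, 23)]
186 [(37, 34), (50, 35), (76, 23), (72, 16), (58, 13), (27, 62), (0, 190), (0, 181), (0, 181), (0, 180), (0, 133), (31, 16), (30, 26)]
184 [(187, 43), (169, 36), (149, 38), (127, 106), (0, 248), (0, 236), (0, 232), (0, 231), (0, 235), (0, 240), (19, 91), (37, 27), (35, 31)]
186 [(83, 18), (72, 13), (70, 17), (65, 36), (41, 94), (0, 242), (0, 234), (0, 232), (0, 233), (0, 239), (0, 193), (36, 16), (36, 30)]
[0, [264, 270], [261, 277], [258, 284], [255, 292], [255, 299], [255, 299], [256, 299], [256, 299], [258, 299], [265, 299], [271, 297], [279, 295]]
[[235, 263], [233, 271], [234, 276], [233, 276], [235, 276], [228, 276], [239, 276], [245, 276], [252, 273], [259, 269], [265, 267], 0, 0]
[[253.39, 235.07, 289.94, 260.5], [233.13, 226.51, 268.36, 251.14], [231.94, 226.01, 267.1, 250.6]]
```

```bash
python3 -c "
from h import *
say(); env.hand_in()"
```

```text
31.38 [ 0.6706 -0.3963  0.3387] yaw 14.9 zax [-0.001  0.013 -1.   ] F [ 0.1 -0.8 -0.4] gap 0.004 q [ 0.2   0.79  0.62  0.99 -0.44  1.48  0.97]
the job is handed in; nothing more can be done
```

I finished the job and handed it in at about 31 s of the 72 s allowed; no verdict came back. I stirred the beads clockwise with the large stick for one full turn, put the stick back in its pot and let go. Then I pushed the battery along its rail until it stalled against the end stop at about 20 N.

**Last checks**
- **Dark bead:** it lies in front of the chute at x ≈ 52 mm, y ≈ 4 mm in the bowl's frame. All five beads were in the bowl in the top picture taken after stirring; I did not check the four white ones again after that.
- **Stick:** the scene picture shows it upright in its pot, within about 1 pixel of where it started.
- **Battery:** it shifted 22–23 pixels in the scene view, against about 22 expected for fully home. A rougher reading in the top view also fitted home.
- **Catch:** it has come out behind the battery, but the amount is the least certain result. I measured a shift of only 1–2 pixels (about 2.5–4.5 mm) in the top view, where a full 6 mm would give 2.4. The scene view fits full travel.

**What went wrong on the way**
- The first two battery pushes jammed part-way, at 14–20 N. The first time I backed off, pushed lower down and tilted the fingertips forward; the second time I pressed down a little more while pushing.
- One extra picture I tried to view was refused because I had used up the limit of 12, so the last checks come from pixel measurements alone.
- I did not measure the bystanders at the end. The forces I read and the planned clearances gave no sign that any was touched.

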